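# Shake two returned milling-ball tins and sort out the empty one

### The arm

A 7-joint arm with a two-finger parallel gripper is mounted at the origin on a cart in front of the work surface, level with it; the furniture and walls round the work are solid. World frame = base frame: x ahead of the robot, y to its left, z up, the work surface at z = 0. Lengths are in mm, angles in rad, forces in N, time in s.
With the tool pointing down it reaches from about 400 to 850 mm from the base axis. Payload 10.4 kg.
Tool frame: the origin (TCP) lies between the finger pads; the fingertips stand 11 mm ahead of it and the grasp point (between the pads) lies 8 mm behind it; z points along the fingers, y is the line along which they close (so a half turn about z gives the same grasp; the last joint's range is limited). The gripper opens to 85 mm and grips with 20 to 120 N. Pads are 22 mm wide; open, the fingers measure 114 mm over their backs; the gripper's body (76 mm by 85 mm) begins 54 mm behind the grasp point. The pads swing forward as they close: fully open they stand 13 mm farther back than shut.
Start: joints at [-1.251, 0.332, -0.065, 1.46, 0.022, 1.35, -0.088], TCP at [210.066, 588.661, 242.338] pointing down, gripper open.
Joint ranges: [-2.6, 2.6], [-0.5, 2.12], [-1.47, 1.34], [0.16, 2.42], [-1.27, 4.41], [0.06, 2.06], [-2.6, 2.6]. Speed limits (rad/s): [2.22, 2.22, 2.79, 2.79, 3.14, 3.14, 3.14].

### API

Orientations are given as a rotation vector (axis times angle).
In Python, from bench import r gives the robot as it stands.
- The arm moves only by the tool play_rows, never from a script. Its argument "motion" is a list of rows, each a list of 3 entries, a list of its own where there are three numbers: the shift along the tool's x, y, z in cm, then the turn about the tool's z in degrees, then the closure, from 0 (fully open) to 1 (shut). In form: [[[dx, dy, dz], turn, gripper], ...]. A call has exactly 8 rows; each row is the pose to reach, as a shift and turn from the pose commanded when the call began, along the tool's axes at that moment; what a row does not reach only later rows make up. A row lasts 1/10 s, in which the tool goes at most 50 mm and 8.59 degrees, less where a joint would pass 70% of its speed; a pose out of reach is approached as far as the arm can. A call with a gripper value outside its range is refused whole. The fingers move at their own pace and stop on an object; "grip_force" is the grip in N (left out, the last holds). Time passes only in rows, so rows that repeat a pose let the fingers close, or fill a call up. It gives the time, the measured TCP pose, the force, the opening and the grip force at its end, in the units of the state.
- r.observe(): the state, without advancing time (a new reading comes with each control period).
- r.camera(name): name is "scene" or "side" or "wrist"; returns a dict with "pixels" (480x640x3 uint8, blue, green, red), "depth" (480x640 float32, mm along the optical axis (not along the pixel's ray), 0 where there is no reading), "mtx" (3x3 intrinsics, pixels), "k1" (the pictures are not rectified: a ray, as slopes to the right and down, at radius r is drawn at 1 + k1 r^2 times it, then the intrinsics apply), "rvec" (rotation vector, rad) and "tvec" (3), from world to camera coordinates, as OpenCV has them. Camera axes: x right, y down, z forward; pixel columns grow to the right and rows downward; lengths in mm; the calibration is good to about 2 mm. A picture is of the moment at which its call begins.
- r.finish_job(): hands the job in; it is judged then, once.
The state is a dict: "clock": time; "q": joint angles; "joint_vel": joint speeds; "joint_torque": joint torques, N m; "tool_pos": TCP position; "ee_rot": TCP orientation; "ft_force": force on the tool from outside, world axes, zero at the start; "wrist_torque": the same for the moment, N m; "opening": finger opening in mm; "grasp_force": force on a finger pad.
Only numpy, scipy, OpenCV 4.12 (cv2) and the standard library are available. Lean on these libraries where they do the work, as an engineer would, in place of code of your own. Each camera call takes 0.05 s, during which the arm holds its last target. There are 200 camera calls.

### The job

Two identical closed tins came back as empty, but one still has a heavy milling ball inside. Take them one at a time: lift the tin well clear of the bench, rock it lengthwise at least twice, tipping it about 35 degrees each time, to feel by weight or rattle whether it is empty, then put it away before you pick up the other and check that one the same way. Lay the empty tin flat on the sloping rack, close against its lower stop between the green cheeks, and stand the tin with the ball lid up inside the red tray; set them down rather than dropping them, and leave everything else alone.

Things in the scene. Friction and masses are not known exactly. Their poses are not given: they have to be found in the camera images.
- tin_a_mid (a point): centre of a closed tin, 25 mm above its underside: bare metal, blue lid (fixed shut), 110 mm long (own x) x 52 mm wide (own y) x 50 mm high (own z). It stands lid up, its length pointing roughly away from the robot; take it across its 52 mm width. It looks just like the other tin
- tin_b_mid (a point): centre of a closed tin, 25 mm above its underside: bare metal, blue lid (fixed shut), 110 mm long (own x) x 52 mm wide (own y) x 50 mm high (own z). It stands lid up, its length pointing roughly away from the robot; take it across its 52 mm width. It looks just like the other tin
- tin_a: the tin of point tin_a_mid, origin at the centre of its underside. One of the two tins (which one changes) is empty and weighs 0.12 to 0.20 kg; the other weighs 0.42 kg or more, having inside a loose heavy 36 mm ball that rolls up to 33 mm either way from the middle along its length. Its walls are 4 mm thick
- tin_b: the tin of point tin_b_mid, origin at the centre of its underside. One of the two tins (which one changes) is empty and weighs 0.12 to 0.20 kg; the other weighs 0.42 kg or more, having inside a loose heavy 36 mm ball that rolls up to 33 mm either way from the middle along its length. Its walls are 4 mm thick
- rack: fixed sloping rack for empty tins; origin at the centre of its dark 130 x 100 mm base, on the bench; its x points away from the robot, up the slope. The bright deck, 136 x 96 mm, rises at 30 degrees toward +x, its middle 52 mm above the bench. A 16 mm high stop crosses its lower end; next to it stand two green cheeks, 19 mm high, 26 mm long, 64 mm apart
- rack_berth (a point): point on the surface of the rack's deck under the centre of a tin that lies home against the lower stop; its x runs up the slope, y across the deck, z out of the deck at 30 degrees from vertical, leaning toward the robot. A tin there lies with its length along x (either way round) and its centre 25 mm out along z
- tray: fixed red tray, 160 (own x) x 150 (own y) x 14 mm, rim 5 mm thick, floor 5 mm thick; origin at the centre of its underside
- tray_floor (a point): centre of the inner floor of the red tray, 5 mm above the bench; inside it measures 150 (own x) x 140 (own y) mm and the rim stands 9 mm above the floor
- monitor: large fixed screen behind the work, origin under its foot; its flat face looks at the robot, 48 mm nearer than the origin, 510 mm wide (along y) and from 80 to 390 mm above the bench: keep arm and gripper clear of it, also when tipping a tin
- wash_bottle: white wash bottle with red cap, 206 mm tall; bystander, origin at the centre of its underside
- dropper_bottle: amber dropper bottle, 103 mm tall; bystander, origin at the centre of its underside
- tape_roll: roll of masking tape lying flat, 68 mm across; bystander, origin at the centre of its underside
- notebook: dark notebook, 149 x 105 x 14 mm; bystander, origin at the centre of its underside
- multimeter: yellow and black multimeter, 140 x 79 x 40 mm; bystander, origin at the centre of its underside
- marker: green and white marker pen, 126 mm long; bystander, origin at the centre of its underside
Things that resemble listed ones, but are neither listed nor needed, are in the scene too. Leave any turquoise look-alike of the tin_a alone.

How it is judged (in metres and radians):
On the way, in this order (a step that is already met when the one before it is completed fails the run):
1. a tin is held clear of the bench (centre over 90 mm up) and tipped lengthwise by at least 24 degrees (((height (world z) of tin_a_mid above 0.09 m and contact force between the fingers and tin_a above 1 N and (angle between tin_a_mid's own x axis and vertical below 1.1508 rad or angle between tin_a_mid's own x axis and vertical above 1.9908 rad)) or (height (world z) of tin_b_mid above 0.09 m and contact force between the fingers and tin_b above 1 N and (angle between tin_b_mid's own x axis and vertical below 1.1508 rad or angle between tin_b_mid's own x axis and vertical above 1.9908 rad)))), for 0.1 s.
2. it is brought back to level, still in the air (((height (world z) of tin_a_mid above 0.09 m and contact force between the fingers and tin_a above 1 N and angle between tin_a_mid's own x axis and vertical between 1.3208 and 1.8208 rad) or (height (world z) of tin_b_mid above 0.09 m and contact force between the fingers and tin_b above 1 N and angle between tin_b_mid's own x axis and vertical between 1.3208 and 1.8208 rad))).
3. it is tipped lengthwise by at least 24 degrees a second time (((height (world z) of tin_a_mid above 0.09 m and contact force between the fingers and tin_a above 1 N and (angle between tin_a_mid's own x axis and vertical below 1.1508 rad or angle between tin_a_mid's own x axis and vertical above 1.9908 rad)) or (height (world z) of tin_b_mid above 0.09 m and contact force between the fingers and tin_b above 1 N and (angle between tin_b_mid's own x axis and vertical below 1.1508 rad or angle between tin_b_mid's own x axis and vertical above 1.9908 rad)))), for 0.1 s.
4. that tin is set down and let go on the rack's deck or in the red tray, the other not having left its place (((((x of tin_a_mid in the frame of rack_berth between -0.012 and 0.02 m and y of tin_a_mid in the frame of rack_berth between -0.012 and 0.012 m and z of tin_a_mid in the frame of rack_berth between 0.018 and 0.032 m and angle between the z axis of tin_a_mid and the z axis of rack_berth, either way round below 0.12 rad and angle between the x axis of tin_a_mid and the x axis of rack_berth, either way round below 0.2 rad and angle between tin_a_mid's own z axis and vertical below 1 rad) or (x of tin_a_mid in the frame of tray_floor between -0.075 and 0.075 m and y of tin_a_mid in the frame of tray_floor between -0.07 and 0.07 m and z of tin_a_mid in the frame of tray_floor between 0.02 and 0.03 m and angle between tin_a_mid's own z axis and vertical below 0.1 rad)) and contact force between the fingers and tin_a below 0.2 N and linear speed of tin_a below 0.03 m/s and distance of tin_b_mid from where it was at the start of the episode below 0.05 m) or (((x of tin_b_mid in the frame of rack_berth between -0.012 and 0.02 m and y of tin_b_mid in the frame of rack_berth between -0.012 and 0.012 m and z of tin_b_mid in the frame of rack_berth between 0.018 and 0.032 m and angle between the z axis of tin_b_mid and the z axis of rack_berth, either way round below 0.12 rad and angle between the x axis of tin_b_mid and the x axis of rack_berth, either way round below 0.2 rad and angle between tin_b_mid's own z axis and vertical below 1 rad) or (x of tin_b_mid in the frame of tray_floor between -0.075 and 0.075 m and y of tin_b_mid in the frame of tray_floor between -0.07 and 0.07 m and z of tin_b_mid in the frame of tray_floor between 0.02 and 0.03 m and angle between tin_b_mid's own z axis and vertical below 0.1 rad)) and contact force between the fingers and tin_b below 0.2 N and linear speed of tin_b below 0.03 m/s and distance of tin_a_mid from where it was at the start of the episode below 0.05 m))), for 0.2 s.
5. with the first tin still there, the other is held clear and tipped lengthwise by at least 24 degrees ((((distance between tin_a_mid and rack_berth below 0.05 m or distance between tin_a_mid and tray_floor below 0.09 m) and height (world z) of tin_b_mid above 0.09 m and contact force between the fingers and tin_b above 1 N and (angle between tin_b_mid's own x axis and vertical below 1.1508 rad or angle between tin_b_mid's own x axis and vertical above 1.9908 rad)) or ((distance between tin_b_mid and rack_berth below 0.05 m or distance between tin_b_mid and tray_floor below 0.09 m) and height (world z) of tin_a_mid above 0.09 m and contact force between the fingers and tin_a above 1 N and (angle between tin_a_mid's own x axis and vertical below 1.1508 rad or angle between tin_a_mid's own x axis and vertical above 1.9908 rad)))), for 0.1 s.
6. it is brought back to level, still in the air ((((distance between tin_a_mid and rack_berth below 0.05 m or distance between tin_a_mid and tray_floor below 0.09 m) and height (world z) of tin_b_mid above 0.09 m and contact force between the fingers and tin_b above 1 N and angle between tin_b_mid's own x axis and vertical between 1.3208 and 1.8208 rad) or ((distance between tin_b_mid and rack_berth below 0.05 m or distance between tin_b_mid and tray_floor below 0.09 m) and height (world z) of tin_a_mid above 0.09 m and contact force between the fingers and tin_a above 1 N and angle between tin_a_mid's own x axis and vertical between 1.3208 and 1.8208 rad))).
7. it is tipped lengthwise by at least 24 degrees a second time ((((distance between tin_a_mid and rack_berth below 0.05 m or distance between tin_a_mid and tray_floor below 0.09 m) and height (world z) of tin_b_mid above 0.09 m and contact force between the fingers and tin_b above 1 N and (angle between tin_b_mid's own x axis and vertical below 1.1508 rad or angle between tin_b_mid's own x axis and vertical above 1.9908 rad)) or ((distance between tin_b_mid and rack_berth below 0.05 m or distance between tin_b_mid and tray_floor below 0.09 m) and height (world z) of tin_a_mid above 0.09 m and contact force between the fingers and tin_a above 1 N and (angle between tin_a_mid's own x axis and vertical below 1.1508 rad or angle between tin_a_mid's own x axis and vertical above 1.9908 rad)))), for 0.1 s.
At the end, for the whole second after the job is handed in: The empty tin lies flat (7 deg) lid up on the rack, centre within 20 mm of home along and 12 mm across the slope, in line within 11 deg; the other stands lid up in the red tray, pressing on it with over 2.9 N (so it holds the ball). Both let go and at rest (((x of tin_a_mid in the frame of rack_berth between -0.012 and 0.02 m and y of tin_a_mid in the frame of rack_berth between -0.012 and 0.012 m and z of tin_a_mid in the frame of rack_berth between 0.018 and 0.032 m and angle between the z axis of tin_a_mid and the z axis of rack_berth, either way round below 0.12 rad and angle between the x axis of tin_a_mid and the x axis of rack_berth, either way round below 0.2 rad and angle between tin_a_mid's own z axis and vertical below 1 rad and contact force between the fingers and tin_a below 0.2 N and linear speed of each of tin_a, tin_b below 0.03 m/s and x of tin_b_mid in the frame of tray_floor between -0.075 and 0.075 m and y of tin_b_mid in the frame of tray_floor between -0.07 and 0.07 m and z of tin_b_mid in the frame of tray_floor between 0.02 and 0.03 m and angle between tin_b_mid's own z axis and vertical below 0.1 rad and contact force between the fingers and tin_b below 0.2 N and contact force between tray and tin_b above 2.9 N) or (x of tin_b_mid in the frame of rack_berth between -0.012 and 0.02 m and y of tin_b_mid in the frame of rack_berth between -0.012 and 0.012 m and z of tin_b_mid in the frame of rack_berth between 0.018 and 0.032 m and angle between the z axis of tin_b_mid and the z axis of rack_berth, either way round below 0.12 rad and angle between the x axis of tin_b_mid and the x axis of rack_berth, either way round below 0.2 rad and angle between tin_b_mid's own z axis and vertical below 1 rad and contact force between the fingers and tin_b below 0.2 N and linear speed of each of tin_b, tin_a below 0.03 m/s and x of tin_a_mid in the frame of tray_floor between -0.075 and 0.075 m and y of tin_a_mid in the frame of tray_floor between -0.07 and 0.07 m and z of tin_a_mid in the frame of tray_floor between 0.02 and 0.03 m and angle between tin_a_mid's own z axis and vertical below 0.1 rad and contact force between the fingers and tin_a below 0.2 N and contact force between tray and tin_a above 2.9 N))); the robot touches nothing.
It fails at once if a tin is dropped: moves faster than 0.5 m/s with no finger on it ((contact force between the fingers and tin_a below 0.2 N and linear speed of tin_a above 0.5 m/s) or (contact force between the fingers and tin_b below 0.2 N and linear speed of tin_b above 0.5 m/s)).
It fails at once if a bystander is moved by more than 30 mm (distance of any of wash_bottle, dropper_bottle, tape_roll, notebook, multimeter, marker from where it was at the start of the episode above 0.03 m).
It also fails if it takes over 67 s, if anything falls off the work surface, if the arm or the gripper's body presses on something with over 40 N, if the wrist force passes 120 N, or if a joint passes its speed limit or range.

## Working session

There is one attempt and no reset: what is moved stays moved. The work goes in short steps, Python scripts to look and compute and a tool call to move; the robot and the scene stay as the last step left them, time stands still between calls to the robot, and variables do not carry over. Pictures are saved under pics/ and viewed, at most 10 in all, crops included, and the job is handed in when it is done.

Besides the shell and the picture viewer there is one more tool, called after "Request:" in YAML: its name, and indented under it one key for each argument. play_rows: Moves the arm, as the interface text tells. Its arguments: {"type":"object","properties":{"motion":{"type":"array","items":{"type":"array"}},"grip_force":{"type":"number"}},"required":["motion"]}

```bash
ls; mkdir -p pics; cat > h.py <<'E'
import numpy as np,cv2
from bench import r
from scipy.spatial.transform import Rotation as R
def cam(n):
    c=r.camera(n); 
    for k in('mtx','rvec','tvec','pixels','depth'): c[k]=np.array(c[k])
    return c
def cloud(c):
    "world xyz per pixel from depth"
    h,w=c['depth'].shape
    u,v=np.meshgrid(np.arange(w),np.arange(h))
    p=cv2.undistortPoints(np.stack([u,v],-1).reshape(-1,1,2).astype(float),c['mtx'],np.array([c['k1'],0,0,0,0.])).reshape(h,w,2)
    z=c['depth'].astype(float); P=np.dstack([p*z[...,None],z])
    M=R.from_rotvec(c['rvec'].ravel()).as_matrix()
    return (P-c['tvec'].ravel())@M
E
python3 - <<'E'
from h import *
s=r.observe(); print(s); print([a for a in dir(r) if a[0]!='_'])
for n in('scene','side'):
    c=cam(n); cv2.imwrite(f'pics/{n}0.png',c['pixels']); np.savez(f'{n}0.npz',**c)
    M=R.from_rotvec(c['rvec'].ravel()).as_matrix(); print(n,-M.T@c['tvec'].ravel(),M[2])
E
```

```text
pics
{'clock': 0.0, 'q': array([-1.25061962,  0.33288589, -0.0647378 ,  1.46093535,  0.02156081,
        1.34987235, -0.08850286]), 'joint_vel': array([ 9.38025786e-04, -5.22616165e-04,  3.87105484e-04,  1.08561148e-04,
        4.97113131e-04,  1.66804994e-03,  5.45222275e-05]), 'joint_torque': array([-7.08712832e-04, -6.25444293e+01,  4.85680648e-02, -3.91614532e+01,
        1.61344442e-02,  9.71854432e-03,  4.43860841e-07]), 'tool_pos': array([209.91732413, 588.32088789, 241.51009118]), 'ee_rot': array([-5.35691611e-01, -3.09535263e+00,  2.18214951e-03]), 'ft_force': array([ 0.62822684, -0.29280802,  0.1020608 ]), 'wrist_torque': array([ 0.03342273, -0.0079735 , -0.02626919]), 'grasp_force': 0.0, 'opening': 85.6461448369082}
['Unreachable', 'camera', 'finish_job', 'observe']
scene [ -75.72589915 -770.0212809   944.85091607] [ 0.500926    0.56056222 -0.65942638]
side [-179.15852383 1467.0779359   913.39716325] [ 0.4063192  -0.7909308  -0.45752942]
```

View pics/scene0.png

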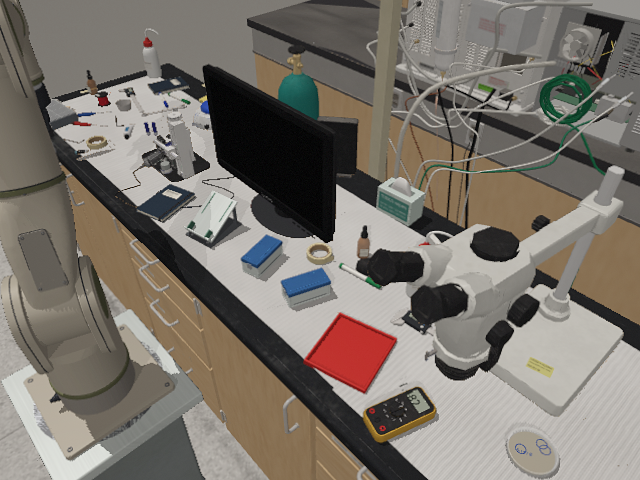

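View pics/side0.png

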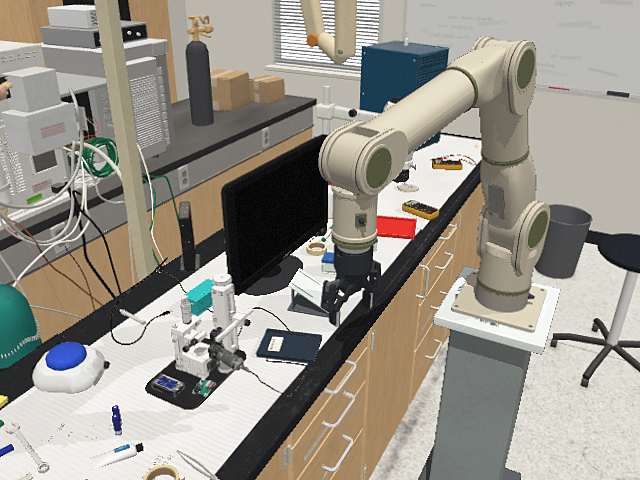

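Scene view: two blue-lidded tins at (262,257) and (305,287), tray at (350,350), rack at (212,217), tape (320,253), amber dropper (364,240) and marker (360,275) near the tins. Side view: turquoise look-alike at (200,297), behind the microscope-like gadget; rack at (310,295). Tin candidates are the two blue-lid boxes (scene). The turquoise box is excluded.

```bash
python3 - <<'E'
from h import *
c=dict(np.load('scene0.npz')); P=cloud(c); hsv=cv2.cvtColor(c['pixels'],cv2.COLOR_BGR2HSV); H,S,V=cv2.split(hsv)
def box(m,name,zr):
    m=m&(P[...,2]>zr[0])&(P[...,2]<zr[1])&(c['depth']>0)
    m=cv2.morphologyEx(m.astype(np.uint8),cv2.MORPH_OPEN,np.ones((3,3)))
    n,l,s,ce=cv2.connectedComponentsWithStats(m)
    for i in range(1,n):
        if s[i,4]>150:
            q=P[l==i]; rc=cv2.minAreaRect(q[:,:2].astype(np.float32)); print(name,ce[i].round(),s[i,4],'rect',np.round(rc[0],1),np.round(rc[1],1),round(rc[2],1),'z',np.percentile(q[:,2],[5,50,95]).round(1))
box((H>95)&(H<125)&(S>120)&(V>60),'blue',(38,70))
box(((H<8)|(H>172))&(S>150),'red',(-10,40))
box((H>55)&(H<85)&(S>60)&(V>60),'green',(-5,100))
box((H>8)&(H<30)&(S>60),'yellowbrown',(2,120))
box((V<70),'dark',(3,30))
box((V<60),'monitor',(80,400))
# rack deck: fit
sub=P[185:245,180:245]; ok=(sub[...,2]>5)&(sub[...,2]<110); q=sub[ok]; print('rack area bounds',np.percentile(q,[2,98],axis=0).round())
cv2.imwrite('pics/crop0.png',cv2.resize(c['pixels'][180:320,170:400],None,fx=3.4,fy=3.4,interpolation=cv2.INTER_CUBIC))
E
```

```text
blue [261. 251.] 621 rect [482.8  60.6] [112.2  53.1] 14.2 z [44.6 51.  54.3]
blue [305. 282.] 772 rect [ 491.1 -103.9] [ 54.6 111.9] 70.6 z [44.  51.3 54.3]
red [351. 352.] 4084 rect [ 449.3 -301.8] [162.9 149.3] 16.0 z [ 3.6  6.9 14.8]
green [567.  98.] 173 rect [1848.   -61.7] [78.1 88.2] 5.6 z [54.5 58.7 63.4]
green [393. 208.] 329 rect [880.4 -43.7] [ 12.7 103.9] 2.9 z [17.4 36.  54.5]
yellowbrown [ 96. 142.] 184 rect [428.5 944.5] [82.2 63.2] 64.1 z [ 4.3 14.6 20.6]
yellowbrown [320. 259.] 152 rect [598.9 -40. ] [24.  63.8] 53.8 z [ 3.9 14.1 22.1]
yellowbrown [540. 367.] 275 rect [ 689.4 -610.8] [31.  48.5] 16.2 z [38.5 40.9 43.3]
yellowbrown [397. 426.] 650 rect [ 390.8 -495.5] [ 56.4 144.5] 52.1 z [ 5.5 22.3 29.1]
dark [162.  86.] 214 rect [ 833.6 1196. ] [121.7  91. ] 75.1 z [ 9.8 14.4 19.1]
dark [200. 164.] 205 rect [628.3 585.6] [120.3  49.9] 57.4 z [ 5.5  9.2 12.9]
dark [164. 203.] 775 rect [428.1 466.9] [149.8 106. ] 17.5 z [10.5 14.1 17.6]
dark [275. 219.] 1118 rect [616.7 184. ] [255.6  79.4] 87.6 z [ 6.2 10.8 15.8]
dark [220. 232.] 354 rect [464.9 243.2] [ 74.1 137.4] 87.5 z [ 3.7  7.2 12.2]
monitor [605.  27.] 695 rect [1870.7 -116.5] [289.7 104.4] 39.8 z [234.1 302.1 328.2]
monitor [602.  64.] 196 rect [1860.8 -127.5] [195.9  37.7] 18.1 z [142.7 174.9 213. ]
monitor [278. 150.] 14074 rect [665.4 223.7] [468.1 413.5] 36.8 z [104.1 257.2 392.1]
monitor [ 45. 109.] 348 rect [230.4 581.5] [103.3  31.9] 76.7 z [257.9 364.5 396.5]
monitor [540. 223.] 170 rect [ 713.5 -505.5] [18.7 27.9] 81.7 z [340.7 353.1 359. ]
monitor [ 99. 291.] 251 rect [ 66.2 -17.9] [107.8   3.7] 73.0 z [218.4 263.4 303.3]
monitor [523. 310.] 656 rect [ 610.4 -562.7] [25.8 57.5] 82.1 z [221.5 250.2 263.8]
monitor [496. 343.] 761 rect [ 532.4 -566.4] [101.3  34.5] 15.1 z [115.7 265.9 286.8]
monitor [454. 371.] 423 rect [ 495.  -524.2] [35.1 78.7] 30.8 z [119.5 133.4 144.6]
rack area bounds [[399. 212.   5.]
 [586. 466.  85.]]
```

View pics/crop0.png

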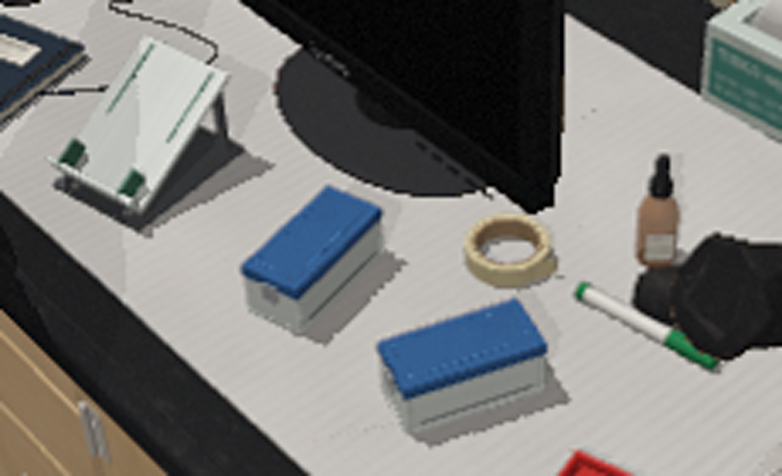

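Request:
play_rows:
  motion:
    - [[-3,-2.5,-3],0,0]
    - [[-6,-5,-6],0,0]
    - [[-9,-8,-9],0,0]
    - [[-12,-10,-13],0,0]
    - [[-15,-13,-17],0,0]
    - [[-19,-16,-21],0,0]
    - [[-22,-18,-25],0,0]
    - [[-26,-20,-29],0,0]

```text
clock: 0.9
tool_pos: [368.1, 334.1, 505.7]
ee_rot: [0.535, 3.096, 0.001]
ft_force: [0.9, 0.8, 0.4]
opening: 85.3
grasp_force: 0.0
```

```bash
python3 - <<'E'
from h import *
s=r.observe(); print(s['clock'],s['q'].round(3),s['tool_pos'].round(1),s['ee_rot'].round(3)); print(R.from_rotvec(s['ee_rot']).as_matrix().round(3))
c=dict(np.load('scene0.npz')); P=cloud(c); V=c['pixels'].max(2)
q=P[(P[...,0]>380)&(P[...,0]<580)&(P[...,1]>180)&(P[...,1]<300)&(P[...,2]>22)&(P[...,2]<92)&(V>110)&(c['depth']>0)]
def plane(q):
    for _ in range(4):
        m=q.mean(0); n=np.linalg.svd(q-m,full_matrices=False)[2][2]; d=(q-m)@n; q=q[abs(d)<max(2.5,1.5*d.std())]
    return m,n*np.sign(n[2] if abs(n[2])>.3 else -n[0]),q
m,n,q=plane(q); az=np.arctan2(-n[1],-n[0]); print('deck',m.round(1),n.round(3),'tilt',np.degrees(np.arccos(n[2])).round(1),'az',np.degrees(az).round(1),len(q))
# deck coordinates
ux=np.array([np.cos(az)*n[2],np.sin(az)*n[2],np.hypot(n[0],n[1])]); uy=np.cross(n,ux); 
rc=cv2.minAreaRect(np.c_[(q-m)@ux,(q-m)@uy].astype(np.float32)); print(rc); print('ctr',m+ux*rc[0][0]+uy*rc[0][1],'ux',ux,'uy',uy)
q=P[(P[...,0]>450)&(P[...,0]<800)&(P[...,1]>-60)&(P[...,1]<480)&(P[...,2]>95)&(P[...,2]<380)&(V<60)]
m,n,q=plane(q); print('monitor',m,n,q.min(0),q.max(0))
E
```

```text
0.9 [-0.959  0.045  0.138  1.255 -0.007  1.842  0.405] [368.1 334.1 505.7] [5.350e-01 3.096e+00 1.000e-03]
[[-0.942  0.336  0.   ]
 [ 0.336  0.942  0.001]
 [ 0.     0.001 -1.   ]]
deck [470.  259.9  53.8] [-0.484 -0.1    0.869] tilt 29.6 az 11.7 686
((-0.24425506591796875, 2.5415077209472656), (87.72453308105469, 132.43357849121094), 89.87267303466797)
ctr [469.30947764 262.29897654  53.71623372] ux [0.85127136 0.17673788 0.49406557] uy [-0.20328142  0.97912035  0.        ]
monitor [605.49891309 166.70386823 247.78399023] [-9.99801667e-01  1.98982071e-02  8.29610309e-04] [598.56053897 -59.06962787  95.29283642] [612.83064266 439.86615584 379.83849088]
```

Request:
play_rows:
  motion:
    - [[0,-2,-5],0,0]
    - [[0,-4,-10],0,0]
    - [[0,-6,-15],0,0]
    - [[0,-8,-20],0,0]
    - [[0,-10,-25],0,0]
    - [[0,-12,-30],0,0]
    - [[0,-14,-35],0,0]
    - [[0,-16,-35],0,0]

```text
clock: 1.7
tool_pos: [340.4, 251.8, 628.0]
ee_rot: [0.529, 3.063, 0.069]
ft_force: [-1.0, -0.6, 0.2]
opening: 85.5
grasp_force: 0.0
```

```bash
python3 - <<'E'
from h import *
s=r.observe(); print(s['clock'],s['q'].round(3),s['tool_pos'].round(1),s['ee_rot'].round(3)); print(R.from_rotvec(s['ee_rot']).as_matrix().round(3))
E
```

```text
1.7 [-0.308 -0.018 -0.418  1.045 -0.011  2.058  0.497] [340.4 251.8 628. ] [0.529 3.063 0.069]
[[-0.942  0.335  0.039]
 [ 0.336  0.941  0.038]
 [-0.024  0.049 -0.999]]
```

Request:
play_rows:
  motion:
    - [[0,0,-5],0,0]
    - [[0,0,-10],0,0]
    - [[0,0,-15],0,0]
    - [[0,0,-20],0,0]
    - [[0,0,-30],0,0]
    - [[0,0,-40],0,0]
    - [[0,0,-40],0,0]
    - [[0,0,-40],0,0]

```text
clock: 2.5
tool_pos: [333.2, 244.9, 655.2]
ee_rot: [0.526, 3.02, 0.137]
ft_force: [-0.8, 0.5, 0.1]
opening: 85.2
grasp_force: 0.0
```

```bash
python3 - <<'E'
from h import *
s=r.observe(); print(s['clock'],s['q'].round(3),s['tool_pos'].round(1),s['ee_rot'].round(3)); print(R.from_rotvec(s['ee_rot']).as_matrix().round(3))
E
```

```text
2.5 [ 0.578 -0.048 -1.201  0.985 -0.062  2.058  0.568] [333.2 244.9 655.2] [0.526 3.02  0.137]
[[-0.939  0.334  0.087]
 [ 0.34   0.937  0.075]
 [-0.057  0.1   -0.993]]
```

Request:
play_rows:
  motion:
    - [[-2.5,-4,4],0,0]
    - [[-5,-8,8],0,0]
    - [[-8,-12,8],0,0]
    - [[-11,-16,8],0,0]
    - [[-14,-20,8],0,0]
    - [[-16,-24,8],0,0]
    - [[-16,-24,8],0,0]
    - [[-16,-24,8],0,0]

```text
clock: 3.3
tool_pos: [411.0, -30.3, 559.7]
ee_rot: [0.529, 3.021, 0.14]
ft_force: [-0.0, 1.1, 0.1]
opening: 85.5
grasp_force: 0.0
```

```bash
cat > st.py <<'E'
from h import *
s=r.observe(); M=R.from_rotvec(s['ee_rot']).as_matrix(); z=M[:,2]
print(s['clock'],s['q'].round(3),s['tool_pos'].round(1),'tilt',np.degrees(np.arccos(-z[2])).round(1),'tz',z.round(3),'tx',M[:,0].round(3),'ty',M[:,1].round(3)); print(s['ft_force'].round(1),s['wrist_torque'].round(2),s['opening'],s['grasp_force'])
E
python3 st.py
```

```text
3.3 [ 0.781 -0.148 -0.61   1.302 -0.185  1.884  1.333] [411.  -30.3 559.7] tilt 6.6 tz [ 0.086  0.078 -0.993] tx [-0.938  0.342 -0.054] ty [0.335 0.937 0.102]
[-0.   1.1  0.1] [-0.05  0.12 -0.06] 85.54966640648819 0.0
```

Request:
play_rows:
  motion:
    - [[-1,0,-5],-6,0]
    - [[-1,0,-10],-12,0]
    - [[-1,0,-15],-18,0]
    - [[-1,0,-25],-24,0]
    - [[-1,0,-35],-30,0]
    - [[-1,0,-45],-30,0]
    - [[-1,0,-55],-30,0]
    - [[-1,0,-60],-30,0]

```text
clock: 4.1
tool_pos: [409.3, -38.7, 668.3]
ee_rot: [-0.263, 2.974, 0.092]
ft_force: [-0.7, 0.4, 1.0]
opening: 85.3
grasp_force: 0.0
```

```bash
python3 st.py
```

```text
4.1 [ 0.265 -0.062 -0.191  0.999 -0.11   2.058  1.762] [409.3 -38.7 668.3] tilt 9.5 tz [ 0.148  0.075 -0.986] tx [-0.973 -0.17  -0.158] ty [-0.179  0.983  0.048]
[-0.7  0.4  1. ] [-0.15  0.12  0.02] 85.32014871635563 0.0
```

Request:
play_rows:
  motion:
    - [[0,0,-10],0,0]
    - [[0,0,-20],0,0]
    - [[0,0,-30],0,0]
    - [[0,0,-40],0,0]
    - [[0,0,-50],0,0]
    - [[0,0,-60],0,0]
    - [[0,0,-60],0,0]
    - [[0,0,-60],0,0]

```text
clock: 4.9
tool_pos: [395.7, -41.2, 693.8]
ee_rot: [-0.257, 2.914, 0.08]
ft_force: [-0.8, -0.6, -0.2]
opening: 85.2
grasp_force: 0.0
```

```bash
python3 st.py
```

```text
4.9 [ 0.218 -0.097 -0.13   0.974 -0.117  2.058  1.769] [395.7 -41.2 693.8] tilt 12.7 tz [ 0.208  0.073 -0.976] tx [-0.962 -0.167 -0.217] ty [-0.179  0.983  0.035]
[-0.8 -0.6 -0.2] [-0.08  0.2   0.05] 85.24232271277748 0.0
```

Request:
play_rows:
  motion:
    - [[0,0,-10],0,0]
    - [[0,0,-20],0,0]
    - [[0,0,-30],0,0]
    - [[0,0,-40],0,0]
    - [[0,0,-50],0,0]
    - [[0,0,-60],0,0]
    - [[0,0,-60],0,0]
    - [[0,5,4],0,0]

```text
clock: 5.7
tool_pos: [386.1, -13.5, 685.5]
ee_rot: [-0.247, 2.907, 0.077]
ft_force: [1.8, 0.3, -0.3]
opening: 85.1
grasp_force: 0.0
```

```bash
python3 st.py
```

```text
5.7 [ 0.146 -0.146 -0.13   1.04  -0.104  2.027  1.7  ] [386.1 -13.5 685.5] tilt 13.2 tz [ 0.216  0.071 -0.974] tx [-0.961 -0.161 -0.225] ty [-0.172  0.984  0.033]
[ 1.8  0.3 -0.3] [-0.17  0.17 -0.03] 85.09153121478782 0.0
```

Request:
play_rows:
  motion:
    - [[0,0,-10],0,0]
    - [[0,0,-20],0,0]
    - [[0,0,-30],0,0]
    - [[0,0,-40],0,0]
    - [[0,0,-50],0,0]
    - [[0,0,-60],0,0]
    - [[0,0,-60],0,0]
    - [[0,0,-60],0,0]

```text
clock: 6.5
tool_pos: [369.0, -14.3, 719.5]
ee_rot: [-0.249, 2.854, 0.075]
ft_force: [0.3, -0.0, -0.4]
opening: 85.4
grasp_force: 0.0
```

```bash
python3 st.py; cat >> h.py <<'E'
def rel(target,M,p):
    "tool-axes shift in cm"
    return (M.T@(np.array(target)-p)/10).round(2)
E
```

```text
6.5 [ 0.169 -0.161 -0.134  0.971 -0.119  2.058  1.708] [369.  -14.3 719.5] tilt 16.1 tz [ 0.267  0.074 -0.961] tx [-0.947 -0.162 -0.276] ty [-0.177  0.984  0.027]
[ 0.3 -0.  -0.4] [-0.06  0.32  0.03] 85.41661555246503 0.0
```

Request:
play_rows:
  motion:
    - [[0.6,0.3,5],-1,0]
    - [[1.2,0.6,9.9],-2,0]
    - [[1.9,0.9,14.8],-3,0]
    - [[2.5,1.2,19.7],-4.5,0]
    - [[3.1,1.5,24.6],-4.5,0]
    - [[3.7,1.8,29.5],-4.5,0]
    - [[4.3,2.1,34.4],-4.5,0]
    - [[5,2.4,39.3],-4.5,0]

```text
clock: 7.3
tool_pos: [422.2, 30.6, 326.8]
ee_rot: [-0.36, 2.84, 0.058]
ft_force: [1.5, 0.5, 0.6]
opening: 85.6
grasp_force: 0.0
```

```bash
python3 st.py; python3 - <<'E'
from h import *
s=r.observe(); M=R.from_rotvec(s['ee_rot']).as_matrix(); p=s['tool_pos']
for t in ((453,52.5,130),(484.9,61.2,22.3)): print(rel(t,M,p))
c=cam('wrist'); cv2.imwrite('pics/w1.png',c['pixels']); np.savez('w1.npz',**c)
P=cloud(c); H,S,V=cv2.split(cv2.cvtColor(c['pixels'],cv2.COLOR_BGR2HSV))
m=((H>95)&(H<125)&(S>120)&(V>60)&(P[...,2]>42)&(P[...,2]<60)).astype(np.uint8)
n,l,st,ce=cv2.connectedComponentsWithStats(m)
for i in range(1,n):
    if st[i,4]>300: q=P[l==i]; print(ce[i],cv2.minAreaRect(q[:,:2].astype(np.float32)),np.median(q[:,2]))
E
```

```text
7.3 [ 0.139 -0.352 -0.219  1.987 -0.136  1.224  1.775] [422.2  30.6 326.8] tilt 16.1 tz [ 0.267  0.074 -0.961] tx [-0.93  -0.239 -0.278] ty [-0.25   0.968  0.005]
[1.5 0.5 0.6] [-0.06  0.19  0.  ] 85.61848667442722 0.0
[ 2.07  1.25 19.89]
[ 1.88  1.24 31.16]
[191.34405941 166.36571782] ((496.7817077636719, -102.86752319335938), (52.50578308105469, 103.43746948242188), 71.12847900390625) 51.161008386829806
[331.3856441  183.22134279] ((484.9617614746094, 61.693077087402344), (110.83252716064453, 52.065879821777344), 15.427273750305176) 51.22028344247139
```

Request:
play_rows:
  motion:
    - [[0.5,0.4,5],0,0]
    - [[1.1,0.8,10],0,0]
    - [[1.7,1.28,15],0,0]
    - [[1.7,1.28,20],0,0]
    - [[1.7,1.28,24],0,0]
    - [[1.7,1.28,27],0,0]
    - [[1.7,1.28,29.5],0,0]
    - [[1.7,1.28,31.2],0,0]
  grip_force: 60

```text
clock: 8.15
tool_pos: [487.4, 61.9, 23.5]
ee_rot: [-0.36, 2.842, 0.059]
ft_force: [-0.5, -1.1, 1.0]
opening: 85.0
grasp_force: 0.0
```

Request:
play_rows:
  motion:
    - [[0,0,0],0,0.2]
    - [[0,0,0],0,0.4]
    - [[0,0,0],0,0.6]
    - [[0,0,0],0,0.8]
    - [[0,0,0],0,0.8]
    - [[0,0,0],0,0.8]
    - [[0,0,0],0,0.8]
    - [[0,0,0],0,0.8]
  grip_force: 60

```text
clock: 8.95
tool_pos: [487.7, 62.2, 26.1]
ee_rot: [-0.36, 2.838, 0.058]
ft_force: [-3.5, 0.8, 7.7]
opening: 51.2
grasp_force: 64.1
```

```bash
python3 st.py
```

```text
8.95 [ 0.091  0.156 -0.31   2.234  0.067  0.476  1.559] [487.7  62.2  26.1] tilt 16.2 tz [ 0.27   0.074 -0.96 ] tx [-0.93  -0.239 -0.28 ] ty [-0.25   0.968  0.005]
[-3.5  0.8  7.7] [0.26 0.69 0.1 ] 51.17516389574807 64.14364635944366
```

Request:
play_rows:
  motion:
    - [[0,0,-3],0,0.8]
    - [[0,0,-7],0,0.8]
    - [[0,0,-12],0,0.8]
    - [[0,0,-16],0,0.8]
    - [[0,0,-17.5],0,0.8]
    - [[0,0,-17.5],0,0.8]
    - [[0,0,-17.5],0,0.8]
    - [[0,0,-17.5],0,0.8]

```text
clock: 9.75
tool_pos: [439.1, 48.9, 190.9]
ee_rot: [-0.361, 2.843, 0.059]
ft_force: [-0.6, -1.2, -6.0]
opening: 51.6
grasp_force: 66.6
```

```bash
python3 st.py
```

```text
9.75 [ 0.151 -0.224 -0.306  2.177 -0.126  0.905  1.73 ] [439.1  48.9 190.9] tilt 15.9 tz [ 0.264  0.074 -0.962] tx [-0.931 -0.239 -0.275] ty [-0.251  0.968  0.006]
[-0.6 -1.2 -6. ] [-0.16  0.6   0.01] 51.55336273259924 66.57949447631836
```

Request:
play_rows:
  motion:
    - [[0,0,0],8,0.8]
    - [[0,0,0],16,0.8]
    - [[0,0,0],24,0.8]
    - [[0,0,0],32,0.8]
    - [[0,0,0],40,0.8]
    - [[0,0,0],48,0.8]
    - [[0,0,0],56,0.8]
    - [[0,0,0],64,0.8]

```text
clock: 10.55
tool_pos: [439.3, 49.0, 190.9]
ee_rot: [1.23, 2.647, 0.267]
ft_force: [-0.8, 1.2, -5.1]
opening: 51.3
grasp_force: 66.4
```

Request:
play_rows:
  motion:
    - [[0,0,0],8,0.8]
    - [[0,0,0],16,0.8]
    - [[0,0,0],24,0.8]
    - [[0,0,0],32,0.8]
    - [[0,0,0],40,0.8]
    - [[0,0,0],48,0.8]
    - [[0,0,0],56,0.8]
    - [[0,0,0],64,0.8]

```text
clock: 11.35
tool_pos: [439.4, 49.1, 191.1]
ee_rot: [2.541, 1.654, 0.406]
ft_force: [0.6, -0.3, -5.5]
opening: 51.4
grasp_force: 68.0
```

```bash
python3 st.py
```

```text
11.35 [ 0.484 -0.237 -0.591  2.164 -0.224  0.91  -0.415] [439.4  49.1 191.1] tilt 16.0 tz [ 0.265  0.075 -0.961] tx [0.381 0.908 0.176] ty [ 0.886 -0.413  0.212]
[ 0.6 -0.3 -5.5] [-0.14  0.53 -0.  ] 51.39757658131003 67.97035306692123
```

Request:
play_rows:
  motion:
    - [[0,0,0],8,0.8]
    - [[0,0,0],16,0.8]
    - [[0,0,0],24,0.8]
    - [[0,0,0],32,0.8]
    - [[0,0,0],40,0.8]
    - [[0,0,0],46,0.8]
    - [[0,0,0],46,0.8]
    - [[0,0,0],46,0.8]

```text
clock: 12.15
tool_pos: [439.7, 48.9, 191.8]
ee_rot: [-3.035, -0.552, -0.433]
ft_force: [0.5, 0.4, -5.2]
opening: 51.3
grasp_force: 68.0
```

```bash
python3 st.py; python3 - <<'E'
from h import *
c=cam('scene'); cv2.imwrite('pics/s2.png',cv2.resize(c['pixels'][120:400,130:450],None,fx=2,fy=2))
E
```

```text
12.15 [ 0.62  -0.252 -0.703  2.158 -0.27   0.915 -1.164] [439.7  48.9 191.8] tilt 16.0 tz [ 0.266  0.075 -0.961] tx [0.899 0.342 0.275] ty [ 0.349 -0.937  0.024]
[ 0.5  0.4 -5.2] [-0.12  0.52  0.04] 51.29860797429352 68.03182661533356
```

View pics/s2.png

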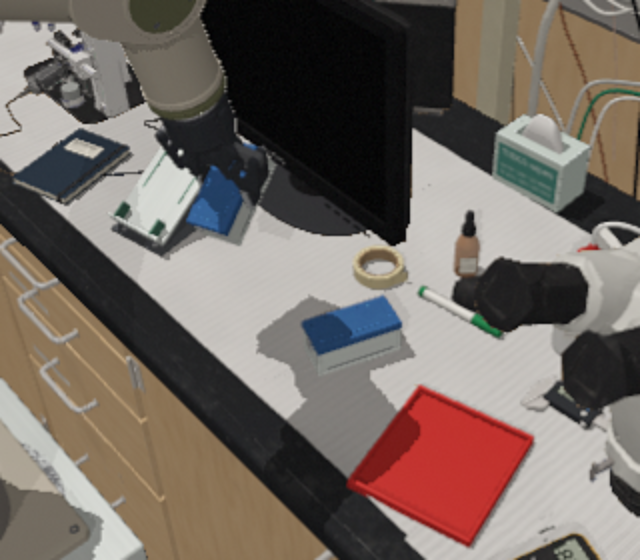

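The held tin (crop 220,205) is clearly tipped, and the other tin (355,335) and the tray are undisturbed. About 5.3 N measured, so this tin holds the ball. Now I'll rock it back to level and tip it again.

Request:
play_rows:
  motion:
    - [[0,0,0],-8,0.8]
    - [[0,0,0],-16,0.8]
    - [[0,0,0],-24,0.8]
    - [[0,0,0],-32,0.8]
    - [[0,0,0],-40,0.8]
    - [[0,0,0],-48,0.8]
    - [[0,0,0],-56,0.8]
    - [[0,0,0],-64,0.8]

```text
clock: 13.0
tool_pos: [439.9, 49.1, 192.3]
ee_rot: [2.207, 2.02, 0.377]
ft_force: [1.0, -0.2, -5.7]
opening: 51.0
grasp_force: 68.1
```

Request:
play_rows:
  motion:
    - [[0,0,0],-8,0.8]
    - [[0,0,0],-16,0.8]
    - [[0,0,0],-24,0.8]
    - [[0,0,0],-32,0.8]
    - [[0,0,0],-40,0.8]
    - [[0,0,0],-48,0.8]
    - [[0,0,0],-56,0.8]
    - [[0,0,0],-64,0.8]

```text
clock: 13.8
tool_pos: [439.8, 49.0, 192.1]
ee_rot: [0.775, 2.789, 0.211]
ft_force: [0.3, -0.0, -6.1]
opening: 51.3
grasp_force: 68.1
```

Request:
play_rows:
  motion:
    - [[0,0,0],8,0.8]
    - [[0,0,0],16,0.8]
    - [[0,0,0],24,0.8]
    - [[0,0,0],32,0.8]
    - [[0,0,0],40,0.8]
    - [[0,0,0],48,0.8]
    - [[0,0,0],56,0.8]
    - [[0,0,0],64,0.8]

```text
clock: 14.6
tool_pos: [439.9, 49.1, 192.2]
ee_rot: [2.219, 2.008, 0.378]
ft_force: [0.3, -0.5, -4.3]
opening: 51.5
grasp_force: 68.0
```

Request:
play_rows:
  motion:
    - [[0,0,0],8,0.8]
    - [[0,0,0],16,0.8]
    - [[0,0,0],24,0.8]
    - [[0,0,0],32,0.8]
    - [[0,0,0],40,0.8]
    - [[0,0,0],48,0.8]
    - [[0,0,0],56,0.8]
    - [[0,0,0],64,0.8]

```text
clock: 15.4
tool_pos: [439.9, 49.1, 192.3]
ee_rot: [-3.036, -0.543, -0.434]
ft_force: [0.6, -1.0, -5.8]
opening: 51.3
grasp_force: 68.0
```

```bash
python3 st.py
```

```text
15.4 [ 0.614 -0.252 -0.699  2.158 -0.268  0.915 -1.172] [439.9  49.1 192.3] tilt 16.1 tz [ 0.267  0.075 -0.961] tx [0.9   0.336 0.276] ty [ 0.344 -0.939  0.022]
[ 0.6 -1.  -5.8] [-0.13  0.46  0.03] 51.328397023336045 68.00509929656982
```

Request:
play_rows:
  motion:
    - [[-1,3,-0.2],-8,0.8]
    - [[-2.2,7,-0.5],-16,0.8]
    - [[-3.6,11.5,-0.8],-24,0.8]
    - [[-5,16,-1.1],-32,0.8]
    - [[-6.5,20.5,-1.4],-40,0.8]
    - [[-8,25,-1.7],-48,0.8]
    - [[-9.5,29.5,-2],-56,0.8]
    - [[-10.7,33.5,-2.3],-64,0.8]

```text
clock: 16.2
tool_pos: [452.9, -289.6, 192.4]
ee_rot: [2.258, 1.971, 0.382]
ft_force: [0.8, 1.2, -5.1]
opening: 51.1
grasp_force: 68.1
```

Request:
play_rows:
  motion:
    - [[0,0,0],-8,0.8]
    - [[0,0,0],-16,0.8]
    - [[0,0,0],-24,0.8]
    - [[0,0,0],-32,0.8]
    - [[0,0,0],-40,0.8]
    - [[0,0,0],-48,0.8]
    - [[0,0,0],-56,0.8]
    - [[0,0,0],-64,0.8]

```text
clock: 17.0
tool_pos: [453.0, -287.9, 192.3]
ee_rot: [0.842, 2.772, 0.22]
ft_force: [-0.3, -0.9, -6.3]
opening: 51.4
grasp_force: 68.1
```

Request:
play_rows:
  motion:
    - [[0,0,0],-8,0.8]
    - [[0,0,0],-16,0.8]
    - [[0,0,0],-24,0.8]
    - [[0,0,0],-32,0.8]
    - [[0,0,0],-40,0.8]
    - [[0,0,0],-46,0.8]
    - [[0,0,0],-46,0.8]
    - [[0,0,0],-46,0.8]

```text
clock: 17.8
tool_pos: [453.1, -287.9, 192.6]
ee_rot: [-0.291, 2.849, 0.069]
ft_force: [-0.0, 0.1, -5.3]
opening: 51.1
grasp_force: 68.1
```

```bash
python3 st.py; python3 - <<'E'
from h import *
s=r.observe(); M=R.from_rotvec(s['ee_rot']).as_matrix(); p=s['tool_pos']
for t in ((452,-301,42),(452,-301,30)): print(rel(t,M,p))
c=cam('scene');P=cloud(c); H,S,V=cv2.split(cv2.cvtColor(c['pixels'],cv2.COLOR_BGR2HSV))
m=((H>95)&(H<125)&(S>120)&(V>60)&(P[...,1]<-200)&(P[...,2]>130)&(P[...,2]<300)&(P[...,0]<600)).astype(np.uint8)
m=cv2.morphologyEx(m,cv2.MORPH_OPEN,np.ones((2,2)))
n,l,st,ce=cv2.connectedComponentsWithStats(m); i=1+np.argmax(st[1:,4]); q=P[l==i]
print(st[i],ce[i],q.min(0),q.max(0)); mm=q.mean(0); print(mm,np.linalg.svd(q-mm,full_matrices=False)[2].round(3))
E
```

```text
17.8 [ 0.83   0.074 -0.224  1.904 -0.238  0.997  2.495] [ 453.1 -287.9  192.6] tilt 16.1 tz [ 0.267  0.075 -0.961] tx [-0.942 -0.191 -0.276] ty [-0.205  0.979  0.02 ]
[-0.   0.1 -5.3] [-0.2   0.73 -0.04] 51.060466051047506 68.0563947558403
[ 4.52 -1.56 14.34]
[ 4.85 -1.58 15.5 ]
[326 277  33  32 609] [342.97208539 292.79802956] [ -75.72589915 -770.0212809   198.30530329] [ 450.03733826 -268.80706072  944.85091607]
[ 416.38442136 -301.67506323  219.15672878] [[-0.515 -0.488  0.705]
 [-0.584  0.802  0.128]
 [-0.627 -0.346 -0.698]]
```

Request:
play_rows:
  motion:
    - [[1,-0.5,4],0,0.8]
    - [[2.3,-1,7.5],0,0.8]
    - [[3.4,-1.5,10.5],0,0.8]
    - [[4,-1.5,12.5],0,0.8]
    - [[4.3,-1.5,13.8],0,0.8]
    - [[4.5,-1.5,14.3],0,0.8]
    - [[4.6,-1.5,14.8],0,0.8]
    - [[4.7,-1.5,15.1],0,0.8]

```text
clock: 18.65
tool_pos: [453.1, -300.8, 35.4]
ee_rot: [-0.293, 2.847, 0.067]
ft_force: [-0.2, 0.1, -4.9]
opening: 50.9
grasp_force: 71.4
```

```bash
python3 st.py
```

```text
18.65 [ 0.875  0.303 -0.265  2.02  -0.23   0.664  2.575] [ 453.1 -300.8   35.4] tilt 16.2 tz [ 0.269  0.074 -0.96 ] tx [-0.941 -0.193 -0.278] ty [-0.206  0.978  0.017]
[-0.2  0.1 -4.9] [-0.25  0.69  0.02] 50.87932969032755 71.37904465198517
```

Request:
play_rows:
  motion:
    - [[0.03,0,0.1],0,0.8]
    - [[0.06,0,0.2],0,0.8]
    - [[0.09,0,0.3],0,0.8]
    - [[0.12,0,0.4],0,0.8]
    - [[0.14,0,0.48],0,0.8]
    - [[0.14,0,0.48],0,0.8]
    - [[0.14,0,0.48],0,0.8]
    - [[0.14,0,0.48],0,0.8]

```text
clock: 19.45
tool_pos: [452.6, -300.5, 31.4]
ee_rot: [-0.294, 2.848, 0.068]
ft_force: [-11.6, 5.7, 18.5]
opening: 51.2
grasp_force: 74.3
```

```bash
python3 st.py
```

```text
19.45 [ 0.878  0.309 -0.268  2.022 -0.229  0.656  2.576] [ 452.6 -300.5   31.4] tilt 16.1 tz [ 0.268  0.074 -0.961] tx [-0.941 -0.194 -0.278] ty [-0.207  0.978  0.018]
[-11.6   5.7  18.5] [1.06 1.65 0.43] 51.219245358210415 74.31138128042221
```

Request:
play_rows:
  motion:
    - [[-0.02,0,-0.1],0,0.6]
    - [[-0.02,0,-0.1],0,0.3]
    - [[-0.02,0,-0.1],0,0]
    - [[-0.02,0,-0.1],0,0]
    - [[-0.02,0,-0.1],0,0]
    - [[-0.02,0,-0.1],0,0]
    - [[0,0,-3],0,0]
    - [[0,0,-7],0,0]

```text
clock: 20.25
tool_pos: [432.8, -304.2, 96.0]
ee_rot: [-0.295, 2.851, 0.073]
ft_force: [0.5, -1.1, 0.6]
opening: 85.3
grasp_force: 0.0
```

```bash
python3 st.py; python3 - <<'E'
from h import *
s=r.observe(); M=R.from_rotvec(s['ee_rot']).as_matrix(); p=s['tool_pos']
tz=M[:,2]; t=np.array([495.5,-103.3,30])+8*tz; print(t, rel(t,M,p), rel(t-100*tz,M,p))
c=cam('scene'); P=cloud(c); cv2.imwrite('pics/s3.png',c['pixels'][200:420,200:460])
H,S,V=cv2.split(cv2.cvtColor(c['pixels'],cv2.COLOR_BGR2HSV))
m=((H>95)&(H<125)&(S>120)&(V>60)&(P[...,2]>40)&(P[...,2]<75)).astype(np.uint8)
n,l,st,ce=cv2.connectedComponentsWithStats(m)
for i in range(1,n):
    if st[i,4]>150: q=P[l==i]; print(ce[i],st[i,4],cv2.minAreaRect(q[:,:2].astype(np.float32)),np.median(q[:,2]))
E
```

```text
20.25 [ 0.951  0.189 -0.306  2.005 -0.235  0.803  2.583] [ 432.8 -304.2   96. ] tilt 16.0 tz [ 0.265  0.078 -0.961] tx [-0.942 -0.194 -0.275] ty [-0.208  0.978  0.022]
[ 0.5 -1.1  0.6] [-0.11  0.2  -0.05] 85.27381501271834 0.0
[ 497.61763921 -102.67755222   22.31051608] [-7.98 18.2  10.37] [-7.98 18.2   0.37]
[297.15536105 285.00437637] 457 ((471.18377685546875, -97.48167419433594), (53.976871490478516, 70.08910369873047), 67.74871826171875) 51.13950534193843
[346.41977077 344.40114613] 698 ((431.3539733886719, -306.5105895996094), (76.43054962158203, 51.52790451049805), 12.56711483001709) 56.462182150081915
```

View pics/s3.png

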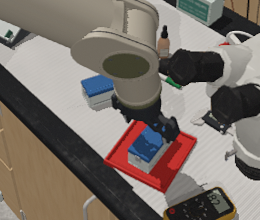

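The heavy tin stands level in the tray (crop 150,145) and the other tin (97,88) hasn't moved. Next I'll go over the second tin.

Request:
play_rows:
  motion:
    - [[-0.5,1.5,-2],2,0]
    - [[-1.5,4,-3],4,0]
    - [[-2.8,7,-3],7,0]
    - [[-4,10,-3],10,0]
    - [[-5.3,13,-3],13,0]
    - [[-6.6,15.8,-3],14.6,0]
    - [[-7.8,18.2,-3],14.6,0]
    - [[-7.8,18.2,-3],14.6,0]

```text
clock: 21.1
tool_pos: [462.6, -111.4, 151.5]
ee_rot: [0.064, 2.868, 0.119]
ft_force: [-0.1, -0.1, -0.3]
opening: 85.6
grasp_force: 0.0
```

```bash
python3 st.py; python3 - <<'E'
from h import *
s=r.observe(); M=R.from_rotvec(s['ee_rot']).as_matrix(); p=s['tool_pos']; tz=M[:,2]
c=cam('wrist'); P=cloud(c); H,S,V=cv2.split(cv2.cvtColor(c['pixels'],cv2.COLOR_BGR2HSV))
m=((H>95)&(H<125)&(S>120)&(V>60)&(P[...,2]>42)&(P[...,2]<60)).astype(np.uint8)
n,l,st,ce=cv2.connectedComponentsWithStats(m)
for i in range(1,n):
    if st[i,4]>300: q=P[l==i]; print(ce[i],st[i],cv2.minAreaRect(q[:,:2].astype(np.float32)),np.median(q[:,2]))
t=np.array([493.5,-103.3,30])+8*tz; print(rel(t,M,p))
E
```

```text
21.1 [ 0.751 -0.059 -0.495  2.125 -0.228  0.834  1.913] [ 462.6 -111.4  151.5] tilt 16.2 tz [ 0.268  0.075 -0.96 ] tx [-0.963  0.055 -0.265] ty [0.032 0.996 0.087]
[-0.1 -0.1 -0.3] [-0.07  0.25  0.04] 85.57192144374169 0.0
[ 32.46032661 236.08414986] [   0  151   96  138 5205] ((460.58514404296875, -299.7767333984375), (91.91876220703125, 54.602333068847656), 13.860129356384277) 56.22661722349948
[325.86557132 233.77723248] [ 271  163  115  142 9373] ((493.61761474609375, -101.88754272460938), (53.04763412475586, 112.26444244384766), 71.49201202392578) 51.121709021139075
[ 0.29 -0.16 13.36]
```

Request:
play_rows:
  motion:
    - [[0.1,0,3],0,0]
    - [[0.3,0,6],0,0]
    - [[0.3,0,9],0,0]
    - [[0.3,0,11.5],0,0]
    - [[0.3,0,13],0,0]
    - [[0.3,0,13.4],0,0.2]
    - [[0.3,0,13.4],0,0.4]
    - [[0.3,0,13.4],0,0.6]
  grip_force: 50

```text
clock: 21.95
tool_pos: [494.3, -105.1, 22.0]
ee_rot: [0.072, 2.869, 0.118]
ft_force: [-5.3, 2.8, 8.6]
opening: 58.3
grasp_force: 46.3
```

Request:
play_rows:
  motion:
    - [[0,0,0],0,0.7]
    - [[0,0,0],0,0.8]
    - [[0,0,0],0,0.8]
    - [[0,0,0],0,0.8]
    - [[0,0,-3],0,0.8]
    - [[0,0,-8],0,0.8]
    - [[0,0,-13],0,0.8]
    - [[0,0,-17.5],0,0.8]

```text
clock: 22.75
tool_pos: [447.0, -117.7, 192.0]
ee_rot: [0.071, 2.868, 0.118]
ft_force: [0.7, -1.6, -2.1]
opening: 51.5
grasp_force: 58.2
```

```bash
python3 st.py; python3 - <<'E'
from h import *
c=cam('scene'); cv2.imwrite('pics/s4.png',cv2.resize(c['pixels'][160:400,220:460],None,fx=2,fy=2))
c=cam('side'); cv2.imwrite('pics/d4.png',cv2.resize(c['pixels'][160:320,220:460],None,fx=2,fy=2))
E
```

```text
22.75 [ 0.812 -0.142 -0.504  2.101 -0.273  0.942  1.962] [ 447.  -117.7  192. ] tilt 16.2 tz [ 0.269  0.074 -0.96 ] tx [-0.962  0.059 -0.265] ty [0.037 0.996 0.087]
[ 0.7 -1.6 -2.1] [-0.18  0.28 -0.01] 51.52086170833038 58.214440047740936
```

View pics/s4.png

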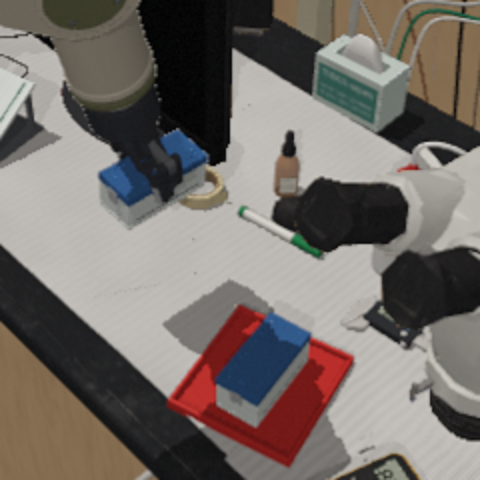

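The held tin (crop 155,180) sits flush in the pads at about 2 N, so it's empty. The first tin is well placed in the tray (265,365). Next comes rocking.

Request:
play_rows:
  motion:
    - [[0,0,0],8,0.8]
    - [[0,0,0],16,0.8]
    - [[0,0,0],24,0.8]
    - [[0,0,0],32,0.8]
    - [[0,0,0],40,0.8]
    - [[0,0,0],48,0.8]
    - [[0,0,0],56,0.8]
    - [[0,0,0],64,0.8]

```text
clock: 23.65
tool_pos: [447.3, -117.6, 188.9]
ee_rot: [1.627, 2.451, 0.315]
ft_force: [0.4, 0.9, -1.5]
opening: 50.7
grasp_force: 58.5
```

Request:
play_rows:
  motion:
    - [[0,0,0],8,0.8]
    - [[0,0,0],16,0.8]
    - [[0,0,0],24,0.8]
    - [[0,0,0],32,0.8]
    - [[0,0,0],40,0.8]
    - [[0,0,0],48,0.8]
    - [[0,0,0],56,0.8]
    - [[0,0,0],64,0.8]

```text
clock: 24.45
tool_pos: [447.3, -117.6, 188.9]
ee_rot: [2.794, 1.269, 0.429]
ft_force: [0.4, 0.1, -2.2]
opening: 51.3
grasp_force: 58.5
```

Request:
play_rows:
  motion:
    - [[0,0,0],8,0.8]
    - [[0,0,0],16,0.8]
    - [[0,0,0],24,0.8]
    - [[0,0,0],32,0.8]
    - [[0,0,0],36,0.8]
    - [[0,0,0],36,0.8]
    - [[0,0,0],36,0.8]
    - [[0,0,0],36,0.8]

```text
clock: 25.25
tool_pos: [447.6, -117.5, 189.2]
ee_rot: [-3.048, -0.354, -0.429]
ft_force: [0.2, -0.3, -2.8]
opening: 51.4
grasp_force: 58.5
```

```bash
python3 st.py; python3 - <<'E'
from h import *
c=cam('scene'); cv2.imwrite('pics/s5.png',cv2.resize(c['pixels'][120:320,180:420],None,fx=2.5,fy=2.5))
E
```

```text
25.25 [ 1.087 -0.147 -0.753  2.092 -0.32   0.945 -0.851] [ 447.6 -117.5  189.2] tilt 16.1 tz [ 0.267  0.075 -0.961] tx [0.936 0.219 0.277] ty [ 0.231 -0.973 -0.011]
[ 0.2 -0.3 -2.8] [-0.13  0.36  0.05] 51.377735762371614 58.51872682571411
```

View pics/s5.png

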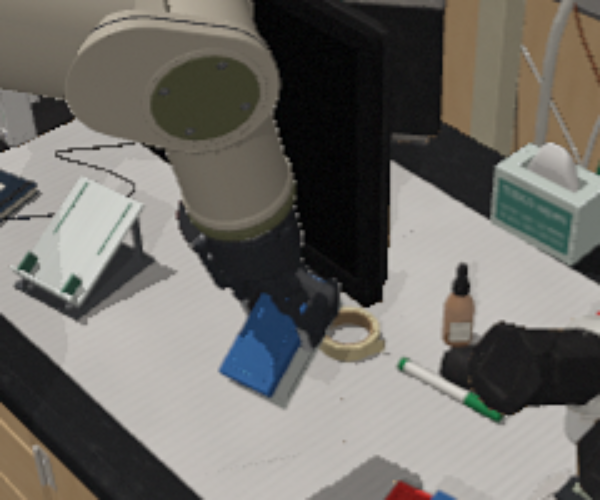

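The tin (crop 265,345) is tipped, and the rack at (80,240) is free with both green cheeks visible. I'll rock it back to level and tip it again.

Request:
play_rows:
  motion:
    - [[0,0,0],-8,0.8]
    - [[0,0,0],-16,0.8]
    - [[0,0,0],-24,0.8]
    - [[0,0,0],-32,0.8]
    - [[0,0,0],-40,0.8]
    - [[0,0,0],-48,0.8]
    - [[0,0,0],-56,0.8]
    - [[0,0,0],-64,0.8]

```text
clock: 26.1
tool_pos: [447.7, -117.5, 189.3]
ee_rot: [2.343, 1.883, 0.391]
ft_force: [-0.3, 0.1, -1.4]
opening: 51.4
grasp_force: 58.2
```

Request:
play_rows:
  motion:
    - [[0,0,0],-8,0.8]
    - [[0,0,0],-16,0.8]
    - [[0,0,0],-24,0.8]
    - [[0,0,0],-32,0.8]
    - [[0,0,0],-40,0.8]
    - [[0,0,0],-48,0.8]
    - [[0,0,0],-56,0.8]
    - [[0,0,0],-64,0.8]

```text
clock: 26.9
tool_pos: [447.6, -117.5, 189.3]
ee_rot: [0.955, 2.74, 0.235]
ft_force: [0.7, 0.4, -2.0]
opening: 51.3
grasp_force: 58.2
```

Request:
play_rows:
  motion:
    - [[0,0,0],8,0.8]
    - [[0,0,0],16,0.8]
    - [[0,0,0],24,0.8]
    - [[0,0,0],32,0.8]
    - [[0,0,0],40,0.8]
    - [[0,0,0],48,0.8]
    - [[0,0,0],56,0.8]
    - [[0,0,0],64,0.8]

```text
clock: 27.7
tool_pos: [447.7, -117.5, 189.3]
ee_rot: [2.355, 1.87, 0.392]
ft_force: [0.8, -0.5, -1.7]
opening: 51.4
grasp_force: 58.5
```

Request:
play_rows:
  motion:
    - [[0,0,0],8,0.8]
    - [[0,0,0],16,0.8]
    - [[0,0,0],24,0.8]
    - [[0,0,0],32,0.8]
    - [[0,0,0],40,0.8]
    - [[0,0,0],48,0.8]
    - [[0,0,0],56,0.8]
    - [[0,0,0],64,0.8]

```text
clock: 28.5
tool_pos: [447.7, -117.5, 189.4]
ee_rot: [-3.048, -0.345, -0.429]
ft_force: [0.2, -0.7, -1.7]
opening: 51.4
grasp_force: 58.5
```

```bash
python3 st.py; python3 - <<'E'
from h import *
c=cam('scene'); P=cloud(c); V=c['pixels'].max(2); H,S,Vv=cv2.split(cv2.cvtColor(c['pixels'],cv2.COLOR_BGR2HSV))
# held tin lid: plane & extent
m=((H>95)&(H<125)&(S>120)&(Vv>50)&(P[...,2]>100)&(P[...,2]<330)&(P[...,0]>330)&(P[...,0]<580)&(P[...,1]>-260)&(P[...,1]<100)).astype(np.uint8)
n,l,st,ce=cv2.connectedComponentsWithStats(m); i=1+np.argmax(st[1:,4]); q=P[l==i]
for _ in range(4):
    mm=q.mean(0); nn=np.linalg.svd(q-mm,full_matrices=False)[2][2]; nn*=np.sign(nn[2]); d=(q-mm)@nn; q=q[abs(d)<2.5]
print('lid',st[i,4],mm,nn.round(3),np.degrees(np.arccos(nn[2])))
# rack: green cheeks & stop
g=(H>50)&(H<95)&(S>70)&(P[...,0]>370)&(P[...,0]<570)&(P[...,1]>190)&(P[...,1]<330)&(P[...,2]>5)&(P[...,2]<100)
n,l,st,ce=cv2.connectedComponentsWithStats(g.astype(np.uint8))
for i in range(1,n):
    if st[i,4]>8: q=P[l==i]; print('green',ce[i].round(1),st[i,4],np.median(q,0).round(1),q.min(0).round(1),q.max(0).round(1))
E
```

```text
28.5 [ 1.085 -0.147 -0.751  2.092 -0.319  0.945 -0.858] [ 447.7 -117.5  189.4] tilt 16.1 tz [ 0.267  0.075 -0.961] tx [0.937 0.213 0.277] ty [ 0.225 -0.974 -0.013]
[ 0.2 -0.7 -1.7] [-0.13  0.38 -0.07] 51.360979455812824 58.54671746492386
lid 739 [ 412.3622722  -126.59081876  192.19753128] [-0.531 -0.125  0.838] 33.0751864667934
green [190.9 224.9] 27 [411.4 290.8  36.5] [399.1 284.5  25.5] [421.4 294.   42.8]
green [208.3 233.8] 27 [425.1 224.2  36.1] [410.8 217.9  25.1] [434.5 229.   45.2]
```

```bash
python3 - <<'E'
from h import *
n=np.array([-.4887,-.1013,.8666]); n/=np.linalg.norm(n)
az=np.radians(11.7); ux=np.array([np.cos(az)*np.cos(np.pi/6),np.sin(az)*np.cos(np.pi/6),.5]); uy=np.array([-np.sin(az),np.cos(az),0]); nz=np.cross(ux,uy)
o=np.array([469.3,262.3,53.7])
for name in('scene','side'):
    c=cam(name); P=cloud(c); H,S,V=cv2.split(cv2.cvtColor(c['pixels'],cv2.COLOR_BGR2HSV))
    L=np.dstack([(P-o)@ux,(P-o)@uy,(P-o)@nz])
    m=(abs(L[...,2])<5)&(abs(L[...,0])<90)&(abs(L[...,1])<70)&(P[...,2]>14)
    q=L[m]; A=np.c_[q[:,:2],np.ones(len(q))]; f=np.linalg.lstsq(A,q[:,2],rcond=None)[0]
    print(name,m.sum(),'slopes(deg)',np.degrees(f[:2]).round(1),'off',f[2].round(1),'x',np.percentile(q[:,0],[1,99]).round(1))
    for a in range(-60,70,20):
        w=q[(q[:,0]>a)&(q[:,0]<a+20),1]
        if len(w)>5: print(a,len(w),np.percentile(w,[2,98]).round(1),end='; ')
    g=(H>50)&(H<95)&(S>60)&(abs(L[...,0])<95)&(abs(L[...,1])<70)&(L[...,2]>-20)&(L[...,2]<35)
    k,l,st,ce=cv2.connectedComponentsWithStats(g.astype(np.uint8))
    for i in range(1,k):
        if st[i,4]>8: w=L[l==i]; print('\n green',ce[i].round(),st[i,4],np.percentile(w,[5,50,95],axis=0).round(1).tolist(),end='')
    print()
    s=r.observe(); T=R.from_rotvec(s['ee_rot']).as_matrix()
    b=(H>95)&(H<125)&(S>120)&(V>50)&(np.linalg.norm(P-s['tool_pos'],axis=2)<75)
    if b.sum()>50: w=(P[b]-s['tool_pos']); e=np.array([.83*.9745,.83*.224,.5446]); e/=np.linalg.norm(e); ey=np.array([-.224,.9745,0]); print('held lid along',np.percentile(w@e,[1,99]).round(1),'across',np.percentile(w@ey,[1,99]).round(1))
    cv2.imwrite(f'pics/r_{name}.png',c['pixels'])
E
```

```text
scene 1160 slopes(deg) [-0.1 -0.3] off 0.0 x [-65.7  65. ]
-60 145 [-40.6  40.9]; -40 188 [-41.   53.3]; -20 190 [-41.1  52.3]; 0 182 [-41.7  52.5]; 20 187 [-41.2  52.4]; 40 180 [-40.2  52.2]; 60 55 [-42.7  48.7]; 
 green [191. 225.] 29 [[-62.9, 37.2, 0.5], [-53.7, 38.6, 10.6], [-45.7, 42.3, 19.7]]
 green [208. 234.] 28 [[-61.2, -30.7, 2.4], [-53.0, -27.9, 10.7], [-44.4, -26.5, 18.4]]
held lid along [-62.7  16.9] across [-27.5  24.5]
side 913 slopes(deg) [-0.1  0. ] off -0.8 x [-61.8  67.7]
-60 108 [-31.1  56.8]; -40 143 [-39.7  58.6]; -20 143 [-36.7  56.6]; 0 143 [-37.9  57.5]; 20 143 [-37.2  56.2]; 40 148 [-38.5  59. ]; 60 66 [-39.   54.6]; 
 green [334. 291.] 41 [[-61.5, -30.2, 0.8], [-51.9, -24.8, 9.9], [-41.8, -20.0, 19.5]]
 green [328. 304.] 41 [[-60.8, 40.1, 2.1], [-50.5, 43.9, 11.1], [-41.9, 48.6, 18.9]]
held lid along [-60.3  48.3] across [-19.8  45.2]
```

```bash
cat > tgt.py <<'E'
from h import *
az=np.radians(11.7); ux=np.array([np.cos(az)*np.cos(np.pi/6),np.sin(az)*np.cos(np.pi/6),.5]); uy=np.array([-np.sin(az),np.cos(az),0]); nz=np.cross(ux,uy)
o=np.array([469.3,262.3,53.4])
def tcp(X,h): return o+ux*(X+6)+uy*7.5+nz*(25+h+3)
s=r.observe(); M=R.from_rotvec(s['ee_rot']).as_matrix(); p=s['tool_pos']
if __name__=='__main__':
    d=p-o; print('now X',(d@ux-6).round(1),'y',(d@uy-7.5).round(1),'h',(d@nz-28).round(1))
    print('axes in tool: ux',(M.T@ux).round(3),'uy',(M.T@uy).round(3),'nz',(M.T@nz).round(3))
    for X,h in((-3,80),(-3,12),(-3,0)): print(X,h,tcp(X,h).round(1),rel(tcp(X,h),M,p))
E
python3 tgt.py
```

```text
now X -23.1 y -375.1 h 138.9
axes in tool: ux [ 0.97   0.021 -0.24 ] uy [ 0.026 -0.999  0.019] nz [-0.24  -0.024 -0.97 ]
-3 80 [417.4 259.2 148.4] [  4.35 -37.3    5.93]
-3 12 [450.7 266.1  89.5] [  5.99 -37.14  12.53]
-3 0 [456.6 267.3  79.1] [  6.27 -37.11  13.69]
```

Request:
play_rows:
  motion:
    - [[0.5,-4,0],0,0.8]
    - [[1,-8.8,0],0,0.8]
    - [[1.5,-13.6,0],0,0.8]
    - [[2,-18.4,0.5],0,0.8]
    - [[2.5,-23.2,1.5],0.5,0.8]
    - [[3,-28,3],1,0.8]
    - [[3.7,-32.8,4.5],1,0.8]
    - [[4.3,-37.3,5.9],1,0.8]

```text
clock: 29.45
tool_pos: [415.2, 260.2, 151.6]
ee_rot: [-3.043, -0.331, -0.432]
ft_force: [-12.7, 81.3, -75.4]
opening: 51.3
grasp_force: 58.2
```

```bash
python3 st.py; python3 tgt.py
```

```text
29.45 [ 1.047 -0.498 -1.47   2.09  -0.584  0.883 -1.507] [415.2 260.2 151.6] tilt 16.3 tz [ 0.269  0.08  -0.96 ] tx [0.938 0.204 0.28 ] ty [ 0.218 -0.976 -0.02 ]
[-12.7  81.3 -75.4] [4.01 2.48 1.67] 51.347294356614256 58.17338615655899
now X -3.2 y 1.4 h 83.7
axes in tool: ux [ 0.971  0.003 -0.238] uy [ 0.009 -1.     0.024] nz [-0.237 -0.025 -0.971]
-3 80 [417.4 259.2 148.4] [0.1  0.15 0.36]
-3 12 [450.7 266.1  89.5] [1.72 0.32 6.96]
-3 0 [456.6 267.3  79.1] [2.   0.35 8.13]
```

```bash
python3 - <<'E'
from h import *
c=cam('side'); s=r.observe(); print(s['ft_force'],s['joint_vel'].round(2),s['q'].round(3),s['tool_pos'])
c=cam('scene'); s=r.observe(); print(s['ft_force'],s['joint_vel'].round(2))
cv2.imwrite('pics/s6.png',c['pixels'][100:400,60:460])
E
```

```text
[ 6.3032373  -4.03779195  5.26381538] [-0.01  0.    0.04  0.03  0.16 -0.03  0.06] [ 1.052 -0.499 -1.464  2.085 -0.593  0.884 -1.506] [419.21023977 260.62848559 155.34577036]
[-0.41678318 -0.50370218 -2.39811443] [-0.02 -0.01 -0.04  0.06  0.1   0.    0.02]
```

View pics/s6.png

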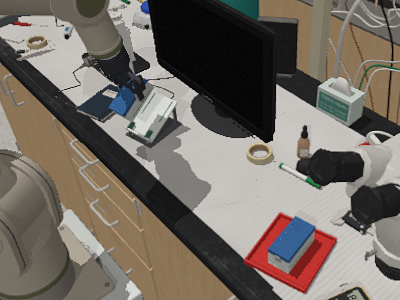

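The picture shows the tin held over the rack (crop 122,100). The force spike was only a transient, and the reading is now back to about 2 N.

```bash
python3 st.py; python3 tgt.py
```

```text
29.55 [ 1.051 -0.499 -1.465  2.087 -0.586  0.883 -1.504] [418.3 258.4 154. ] tilt 16.6 tz [ 0.274  0.08  -0.958] tx [0.938 0.199 0.285] ty [ 0.214 -0.977 -0.021]
[-0.4 -0.5 -2.4] [-0.16  0.41  0.01] 51.116863992644646 59.502328634262085
now X 0.4 y -1.0 h 84.5
axes in tool: ux [ 0.972 -0.001 -0.233] uy [ 0.005 -1.     0.023] nz [-0.233 -0.024 -0.972]
-3 80 [417.4 259.2 148.4] [-0.22 -0.09  0.51]
-3 12 [450.7 266.1  89.5] [1.36 0.07 7.12]
-3 0 [456.6 267.3  79.1] [1.64 0.1  8.29]
```

Request:
play_rows:
  motion:
    - [[0.1,0,0.5],0,0.8]
    - [[0.2,0,1.3],0,0.8]
    - [[0.4,0,2.3],0,0.8]
    - [[0.6,0,3.3],0,0.8]
    - [[0.9,0,4.4],0,0.8]
    - [[1.1,0,5.4],0,0.8]
    - [[1.3,0,6.3],0,0.8]
    - [[1.4,0.1,7.1],0,0.8]

```text
clock: 30.35
tool_pos: [410.4, 239.8, 122.4]
ee_rot: [-3.027, -0.325, -0.462]
ft_force: [1.0, 0.2, -1.2]
opening: 51.1
grasp_force: 59.4
```

```bash
python3 st.py; python3 tgt.py; python3 - <<'E'
from tgt import *
for name in('scene','side'):
    c=cam(name); P=cloud(c); H,S,V=cv2.split(cv2.cvtColor(c['pixels'],cv2.COLOR_BGR2HSV))
    b=((H>95)&(H<125)&(S>120)&(V>50)&(np.linalg.norm(P-p,axis=2)<85)).astype(np.uint8)
    n,l,st,ce=cv2.connectedComponentsWithStats(b); i=1+np.argmax(st[1:,4]); L=P[l==i]-o
    q=np.c_[L@ux,L@uy-7.5,L@nz]; print(name,st[i,4],ce[i].round(),np.percentile(q,[2,50,98],axis=0).round(1).tolist())
    for _ in range(3): m=q.mean(0); n_=np.linalg.svd(q-m,full_matrices=False)[2][2]; q=q[abs((q-m)@n_)<2.5]
    print('normal in deck axes',(n_*np.sign(n_[2])).round(3)); 
    cv2.imwrite(f'pics/p_{name}.png',c['pixels'][150:350,100:450])
E
```

```text
30.35 [ 1.049 -0.499 -1.468  2.174 -0.644  0.794 -1.432] [410.4 239.8 122.4] tilt 17.6 tz [ 0.288  0.092 -0.953] tx [0.933 0.198 0.301] ty [ 0.217 -0.976 -0.029]
[ 1.   0.2 -1.2] [-0.16  0.42  0.05] 51.062098618086836 59.42172288894653
now X -25.4 y -17.6 h 62.9
axes in tool: ux [ 0.976 -0.002 -0.216] uy [ 0.005 -0.999  0.032] nz [-0.216 -0.032 -0.976]
-3 80 [417.4 259.2 148.4] [ 1.83 -1.81 -2.1 ]
-3 12 [450.7 266.1  89.5] [ 3.29 -1.59  4.54]
-3 0 [456.6 267.3  79.1] [ 3.55 -1.56  5.71]
scene 458 [186. 216.] [[-82.6, -46.3, 100.1], [-51.8, -22.6, 109.9], [-18.0, 5.2, 115.1]]
normal in deck axes [-0.055 -0.045  0.997]
side 250 [351. 272.] [[-81.6, -40.7, 100.3], [-54.3, -7.8, 108.8], [-27.0, 10.4, 113.8]]
normal in deck axes [-0.088  0.003  0.996]
```

The arm is stuck at its j2 and j3 limits because the elbow has swung out. I'll go back and unwind the wrist, then approach the rack with the wrist at the other end of its turn.

Request:
play_rows:
  motion:
    - [[-0.3,2,-2],0,0.8]
    - [[-0.6,5,-4],0,0.8]
    - [[-0.9,9,-6],0,0.8]
    - [[-1.2,13,-7.5],0,0.8]
    - [[-1.5,17,-8.9],0,0.8]
    - [[-1.7,21,-8.9],0,0.8]
    - [[-1.9,25.5,-8.9],0,0.8]
    - [[-2,29.5,-8.9],0,0.8]

```text
clock: 31.25
tool_pos: [430.2, -62.4, 192.9]
ee_rot: [-3.028, -0.324, -0.463]
ft_force: [0.9, 0.4, -1.5]
opening: 51.2
grasp_force: 59.5
```

```bash
python3 st.py; python3 - <<'E'
from tgt import *
print(rel((450,-240,195),M,p))
E
```

```text
31.25 [ 0.98  -0.269 -0.717  2.17  -0.421  0.95  -0.891] [430.2 -62.4 192.9] tilt 17.6 tz [ 0.289  0.092 -0.953] tx [0.933 0.198 0.301] ty [ 0.216 -0.976 -0.029]
[ 0.9  0.4 -1.5] [-0.08  0.35  0.09] 51.23956292295423 59.48112040758133
[-1.6  17.76 -1.26]
```

Request:
play_rows:
  motion:
    - [[-0.3,3.5,-0.2],0,0.8]
    - [[-0.7,8,-0.5],0,0.8]
    - [[-1.1,12.5,-0.9],0,0.8]
    - [[-1.5,16.5,-1.2],0,0.8]
    - [[-1.6,17.8,-1.3],-8,0.8]
    - [[-1.6,17.8,-1.3],-16,0.8]
    - [[-1.6,17.8,-1.3],-24,0.8]
    - [[-1.6,17.8,-1.3],-32,0.8]

```text
clock: 32.05
tool_pos: [449.9, -238.6, 195.0]
ee_rot: [2.852, 1.168, 0.476]
ft_force: [-0.0, -0.3, -1.1]
opening: 50.8
grasp_force: 59.2
```

Request:
play_rows:
  motion:
    - [[0,0,0],-8,0.8]
    - [[0,0,0],-16,0.8]
    - [[0,0,0],-24,0.8]
    - [[0,0,0],-32,0.8]
    - [[0,0,0],-40,0.8]
    - [[0,0,0],-48,0.8]
    - [[0,0,0],-56,0.8]
    - [[0,0,0],-64,0.8]

```text
clock: 32.85
tool_pos: [449.9, -238.4, 195.1]
ee_rot: [1.715, 2.384, 0.366]
ft_force: [0.6, -0.1, -1.6]
opening: 50.9
grasp_force: 59.2
```

Request:
play_rows:
  motion:
    - [[0,0,0],-8,0.8]
    - [[0,0,0],-16,0.8]
    - [[0,0,0],-24,0.8]
    - [[0,0,0],-32,0.8]
    - [[0,0,0],-40,0.8]
    - [[0,0,0],-48,0.8]
    - [[0,0,0],-56,0.8]
    - [[0,0,0],-64,0.8]

```text
clock: 33.65
tool_pos: [449.9, -238.4, 195.1]
ee_rot: [0.185, 2.845, 0.162]
ft_force: [-0.3, 0.7, -2.2]
opening: 51.3
grasp_force: 59.2
```

```bash
python3 st.py; python3 - <<'E'
from tgt import *
print(rel((455,100,200),M,p),rel((430,255,200),M,p))
E
```

```text
33.65 [ 1.128  0.013 -0.577  1.968 -0.272  0.976  2.124] [ 449.9 -238.4  195.1] tilt 17.6 tz [ 0.288  0.093 -0.953] tx [-0.951  0.143 -0.274] ty [0.111 0.985 0.129]
[-0.3  0.7 -2.2] [-0.16  0.45  0.01] 51.34451180845708 59.205330312252045
[ 4.21 33.47  2.82] [ 8.8  48.47  3.53]
```

Request:
play_rows:
  motion:
    - [[0.5,3,0.3],0,0.8]
    - [[1,7,0.6],0,0.8]
    - [[1.6,11.5,0.9],0,0.8]
    - [[2.2,16,1.2],0,0.8]
    - [[2.8,20.5,1.5],0,0.8]
    - [[3.4,25,1.9],0,0.8]
    - [[3.9,29.5,2.4],0,0.8]
    - [[4.2,33.5,2.8],0,0.8]

```text
clock: 34.45
tool_pos: [456.6, 102.8, 200.9]
ee_rot: [0.191, 2.845, 0.162]
ft_force: [1.5, -0.8, -1.2]
opening: 51.0
grasp_force: 59.3
```

```bash
python3 st.py; python3 - <<'E'
from tgt import *
print(rel((430,255,200),M,p))
E
```

```text
34.45 [ 0.913 -0.304 -1.04   2.107 -0.395  0.915  1.488] [456.6 102.8 200.9] tilt 17.6 tz [ 0.288  0.092 -0.953] tx [-0.951  0.147 -0.274] ty [0.115 0.985 0.13 ]
[ 1.5 -0.8 -1.2] [-0.18  0.37 -0.01] 51.04311734901608 59.295397102832794
[ 4.79 14.68  0.72]
```

Request:
play_rows:
  motion:
    - [[0,0,0],-8,0.8]
    - [[0,0,0],-16,0.8]
    - [[0,0,0],-24,0.8]
    - [[0,0,0],-32,0.8]
    - [[0,0,0],-40,0.8]
    - [[0,0,0],-48,0.8]
    - [[0,0,0],-56,0.8]
    - [[0,0,0],-63,0.8]

```text
clock: 35.25
tool_pos: [456.9, 100.4, 200.8]
ee_rot: [-1.323, 2.511, -0.076]
ft_force: [-0.2, 1.3, -2.2]
opening: 51.2
grasp_force: 59.2
```

```bash
python3 st.py
```

```text
35.25 [ 0.668 -0.236 -0.852  2.112 -0.272  0.893  2.483] [456.9 100.4 200.8] tilt 17.6 tz [ 0.288  0.093 -0.953] tx [-0.53  -0.813 -0.239] ty [-0.797  0.574 -0.185]
[-0.2  1.3 -2.2] [-0.12  0.5  -0.02] 51.15769752085576 59.21213686466217
```

Request:
play_rows:
  motion:
    - [[0,0,0],-2,0.8]
    - [[0,0,0],-4,0.8]
    - [[0,0,0],-6,0.8]
    - [[0,0,0],-8,0.8]
    - [[0,0,0],-10,0.8]
    - [[0,0,0],-12,0.8]
    - [[0,0,0],-14,0.8]
    - [[0,0,0],-16,0.8]

```text
clock: 36.05
tool_pos: [457.0, 100.2, 200.6]
ee_rot: [-1.66, 2.313, -0.136]
ft_force: [-0.4, 0.1, -1.6]
opening: 51.2
grasp_force: 59.2
```

```bash
python3 st.py
```

```text
36.05 [ 0.116 -0.191 -0.383  2.132 -0.107  0.882  2.599] [457.  100.2 200.6] tilt 17.6 tz [ 0.288  0.092 -0.953] tx [-0.294 -0.939 -0.179] ty [-0.912  0.332 -0.243]
[-0.4  0.1 -1.6] [-0.13  0.45  0.05] 51.19138257845429 59.215983152389526
```

Request:
play_rows:
  motion:
    - [[0,0,0],-2,0.8]
    - [[0,0,0],-4,0.8]
    - [[0,0,0],-6,0.8]
    - [[0,0,0],-8,0.8]
    - [[0,0,0],-10,0.8]
    - [[0,0,0],-12,0.8]
    - [[0,0,0],-14,0.8]
    - [[0,0,0],-16,0.8]

```text
clock: 36.85
tool_pos: [456.9, 100.5, 200.5]
ee_rot: [-1.975, 2.068, -0.193]
ft_force: [-0.6, -0.7, -0.6]
opening: 50.9
grasp_force: 59.2
```

```bash
python3 st.py; python3 - <<'E'
from tgt import *
print('to rack hover',rel(tcp(-3,80)+[0,0,30],M,p))
E
```

```text
36.85 [-0.928 -0.29   0.533  2.175  0.214  0.919  2.6  ] [456.9 100.5 200.5] tilt 17.6 tz [ 0.288  0.092 -0.953] tx [-0.031 -0.994 -0.105] ty [-0.957  0.06  -0.283]
[-0.6 -0.7 -0.6] [-0.18  0.42  0.05] 50.91690666782845 59.214792251586914
to rack hover [-15.42   5.35   2.43]
```

Request:
play_rows:
  motion:
    - [[-1.5,0.5,0],8.5,0.8]
    - [[-3.5,1.2,0.3],17,0.8]
    - [[-6,2,0.6],25.5,0.8]
    - [[-8.5,2.9,1],34,0.8]
    - [[-11,3.8,1.5],42.5,0.8]
    - [[-13.5,4.7,2],51,0.8]
    - [[-15.4,5.3,2.4],59.5,0.8]
    - [[-15.4,5.3,2.4],68,0.8]

```text
clock: 37.65
tool_pos: [417.0, 261.5, 178.5]
ee_rot: [-0.472, 2.798, 0.063]
ft_force: [-0.1, -0.2, -2.2]
opening: 51.0
grasp_force: 59.6
```

Request:
play_rows:
  motion:
    - [[0,0,0],8,0.8]
    - [[0,0,0],16,0.8]
    - [[0,0,0],24,0.8]
    - [[0,0,0],32,0.8]
    - [[0,0,0],40,0.8]
    - [[0,0,0],48,0.8]
    - [[0,0,0],56,0.8]
    - [[0,0,0],64,0.8]

```text
clock: 38.45
tool_pos: [418.1, 259.0, 179.0]
ee_rot: [1.109, 2.672, 0.289]
ft_force: [0.6, -1.0, -1.3]
opening: 51.5
grasp_force: 59.6
```

Request:
play_rows:
  motion:
    - [[0,0,0],8,0.8]
    - [[0,0,0],16,0.8]
    - [[0,0,0],24,0.8]
    - [[0,0,0],32,0.8]
    - [[0,0,0],40,0.8]
    - [[0,0,0],48,0.8]
    - [[0,0,0],56,0.8]
    - [[0,0,0],64,0.8]

```text
clock: 39.25
tool_pos: [418.1, 259.0, 179.0]
ee_rot: [2.456, 1.75, 0.444]
ft_force: [-1.0, 0.8, -2.4]
opening: 51.4
grasp_force: 59.6
```

```bash
python3 st.py
```

```text
39.25 [-0.722 -0.113 -0.01   2.123  0.163  0.857 -1.154] [418.1 259.  179. ] tilt 17.6 tz [ 0.288  0.092 -0.953] tx [0.3   0.937 0.181] ty [ 0.909 -0.338  0.242]
[-1.   0.8 -2.4] [-0.12  0.48 -0.01] 51.39118570320339 59.576431810855865
```

Request:
play_rows:
  motion:
    - [[0,0,0],8,0.8]
    - [[0,0,0],16,0.8]
    - [[0,0,0],24,0.8]
    - [[0,0,0],32,0.8]
    - [[0,0,0],40,0.8]
    - [[0,0,0],48,0.8]
    - [[0,0,0],56,0.8]
    - [[0,0,0],60.5,0.8]

```text
clock: 40.05
tool_pos: [418.1, 259.0, 179.0]
ee_rot: [-3.028, -0.277, -0.459]
ft_force: [-0.2, -0.1, -2.0]
opening: 51.1
grasp_force: 59.6
```

```bash
python3 st.py; cat > lid.py <<'E'
from tgt import *
for name in('scene','side'):
    c=cam(name); P=cloud(c); H,S,V=cv2.split(cv2.cvtColor(c['pixels'],cv2.COLOR_BGR2HSV))
    b=((H>95)&(H<125)&(S>120)&(V>50)&(np.linalg.norm(P-p,axis=2)<85)).astype(np.uint8)
    n,l,st,ce=cv2.connectedComponentsWithStats(b); i=1+np.argmax(st[1:,4]); L=P[l==i]-o
    q=np.c_[L@ux,L@uy-7.5,L@nz]; print(name,st[i,4],ce[i].round(),np.percentile(q,[2,50,98],axis=0).round(1).tolist())
    for _ in range(3): m=q.mean(0); n_=np.linalg.svd(q-m,full_matrices=False)[2][2]; q=q[abs((q-m)@n_)<2.5]
    print('normal in deck axes',(n_*np.sign(n_[2])).round(3)); 
    cv2.imwrite(f'pics/p_{name}.png',c['pixels'][150:350,100:450])
E
python3 tgt.py; python3 lid.py
```

```text
40.05 [-0.65  -0.11  -0.077  2.12   0.152  0.855 -2.2  ] [418.1 259.  179. ] tilt 17.6 tz [ 0.288  0.092 -0.953] tx [0.939 0.167 0.3  ] ty [ 0.187 -0.982 -0.038]
[-0.2 -0.1 -2. ] [-0.2   0.41  0.04] 51.109514699869656 59.58665192127228
now X 12.8 y -0.4 h 106.2
axes in tool: ux [ 0.976 -0.033 -0.216] uy [-0.027 -0.999  0.032] nz [-0.217 -0.025 -0.976]
-3 80 [417.4 259.2 148.4] [-0.98  0.08  2.9 ]
-3 12 [450.7 266.1  89.5] [0.5  0.25 9.54]
-3 0 [456.6 267.3  79.1] [ 0.76  0.28 10.71]
scene 472 [181. 194.] [[-44.9, -28.2, 143.4], [-14.2, -4.5, 153.5], [19.7, 23.6, 158.9]]
normal in deck axes [-0.067 -0.047  0.997]
side 269 [345. 256.] [[-42.2, -22.3, 144.0], [-14.4, 12.1, 152.6], [14.1, 31.0, 156.9]]
normal in deck axes [-0.053  0.04   0.998]
```

Request:
play_rows:
  motion:
    - [[-0.3,0,1],0,0.8]
    - [[-0.6,0,2.4],0,0.8]
    - [[-0.7,0.1,3.8],0,0.8]
    - [[-0.4,0.1,5.2],0,0.8]
    - [[-0.1,0.2,6.6],0,0.8]
    - [[0.1,0.2,7.7],0,0.8]
    - [[0.3,0.2,8.6],0,0.8]
    - [[0.5,0.2,9.3],0,0.8]

```text
clock: 40.95
tool_pos: [450.0, 266.6, 91.2]
ee_rot: [-3.028, -0.286, -0.46]
ft_force: [-0.4, 0.0, -1.6]
opening: 51.4
grasp_force: 59.5
```

```bash
python3 st.py; python3 tgt.py; python3 lid.py; python3 -c "
import cv2,numpy as np
a=cv2.imread('pics/p_scene.png')[20:160,20:170];b=cv2.imread('pics/p_side.png')[60:200,150:300]
cv2.imwrite('pics/pair.png',cv2.resize(np.hstack([a,b]),None,fx=2.6,fy=2.6,interpolation=cv2.INTER_CUBIC))"
```

```text
40.95 [-0.637  0.079 -0.06   2.145  0.199  0.642 -2.221] [450.  266.6  91.2] tilt 17.6 tz [ 0.288  0.092 -0.953] tx [0.938 0.173 0.3  ] ty [ 0.193 -0.981 -0.036]
[-0.4  0.  -1.6] [-0.07  0.43  0.02] 51.35747736210788 59.53367382287979
now X -2.8 y 0.6 h 13.8
axes in tool: ux [ 0.976 -0.027 -0.217] uy [-0.02  -0.999  0.032] nz [-0.217 -0.027 -0.976]
-3 80 [417.4 259.2 148.4] [-1.46 -0.11 -6.46]
-3 12 [450.7 266.1  89.5] [0.02 0.07 0.18]
-3 0 [456.6 267.3  79.1] [0.28 0.1  1.35]
scene 411 [196. 215.] [[-60.2, -27.7, 50.0], [-29.7, -4.1, 61.3], [3.8, 22.2, 67.2]]
normal in deck axes [-0.077 -0.037  0.996]
side 263 [333. 283.] [[-58.1, -21.4, 49.9], [-30.8, 11.3, 59.3], [-2.0, 30.9, 64.1]]
normal in deck axes [-0.064  0.044  0.997]
```

View pics/pair.png

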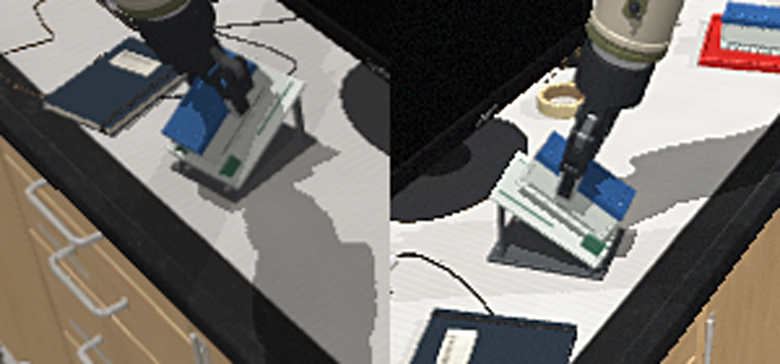

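The picture pair shows the tin in line just above the deck and between the green cheeks (left pane 225,110; right pane 590,190). Now I'll lower it by feel.

Request:
play_rows:
  motion:
    - [[0.03,0,0.15],0,0.8]
    - [[0.06,0,0.3],0,0.8]
    - [[0.1,0.01,0.45],0,0.8]
    - [[0.13,0.02,0.6],0,0.8]
    - [[0.16,0.02,0.75],0,0.8]
    - [[0.18,0.02,0.85],0,0.8]
    - [[0.2,0.02,0.9],0,0.8]
    - [[0.2,0.02,0.9],0,0.8]
  grip_force: 25

```text
clock: 41.85
tool_pos: [454.4, 267.6, 84.0]
ee_rot: [-3.028, -0.285, -0.46]
ft_force: [-0.5, -0.1, -2.2]
opening: 51.0
grasp_force: 59.5
```

```bash
python3 st.py; python3 tgt.py|head -1
```

```text
41.85 [-0.635  0.099 -0.057  2.141  0.203  0.625 -2.223] [454.4 267.6  84. ] tilt 17.6 tz [ 0.288  0.092 -0.953] tx [0.938 0.172 0.3  ] ty [ 0.192 -0.981 -0.037]
[-0.5 -0.1 -2.2] [-0.12  0.37 -0.01] 50.96124279051569 59.45524871349335
now X -2.4 y 0.7 h 5.3
```

Request:
play_rows:
  motion:
    - [[0.02,0,0.1],0,0.8]
    - [[0.04,0,0.2],0,0.8]
    - [[0.06,0,0.3],0,0.8]
    - [[0.08,0.01,0.4],0,0.8]
    - [[0.1,0.01,0.48],0,0.8]
    - [[0.12,0.01,0.56],0,0.8]
    - [[0.13,0.01,0.62],0,0.8]
    - [[0.13,0.01,0.62],0,0.8]

```text
clock: 42.65
tool_pos: [458.3, 268.6, 81.6]
ee_rot: [-3.027, -0.285, -0.464]
ft_force: [-20.0, -10.4, 39.9]
opening: 51.4
grasp_force: 65.1
```

```bash
python3 st.py; python3 tgt.py|head -1
```

```text
42.65 [-0.634  0.109 -0.055  2.136  0.207  0.617 -2.223] [458.3 268.6  81.6] tilt 17.8 tz [ 0.291  0.093 -0.952] tx [0.937 0.172 0.303] ty [ 0.192 -0.981 -0.037]
[-20.  -10.4  39.9] [-3.14  2.22 -0.47] 51.44498001835039 65.10488480329514
now X -0.1 y 0.9 h 1.2
```

Request:
play_rows:
  motion:
    - [[-0.05,0,-0.22],0,0.8]
    - [[-0.15,0,-0.2],0,0.8]
    - [[-0.25,0,-0.18],0,0.8]
    - [[-0.35,0,-0.16],0,0.8]
    - [[-0.45,0,-0.13],0,0.8]
    - [[-0.55,0,-0.11],0,0.8]
    - [[-0.65,0.01,-0.09],0,0.8]
    - [[-0.65,0.01,-0.09],0,0.8]

```text
clock: 43.45
tool_pos: [453.0, 268.4, 79.4]
ee_rot: [-3.024, -0.285, -0.467]
ft_force: [2.1, 0.1, 9.7]
opening: 51.4
grasp_force: 60.8
```

```bash
python3 st.py; python3 tgt.py|head -1; python3 lid.py
```

```text
43.45 [-0.638  0.102 -0.057  2.151  0.211  0.607 -2.234] [453.  268.4  79.4] tilt 17.9 tz [ 0.292  0.095 -0.952] tx [0.937 0.172 0.305] ty [ 0.193 -0.98  -0.039]
[2.1 0.1 9.7] [-0.17 -0.5  -0.  ] 51.3818557372866 60.75833514332771
now X -5.8 y 1.8 h 1.9
scene 405 [196. 217.] [[-63.5, -26.1, 41.1], [-33.2, -2.4, 50.8], [0.7, 24.1, 55.7]]
normal in deck axes [-0.03  -0.053  0.998]
side 265 [332. 286.] [[-61.3, -21.2, 41.0], [-33.6, 12.4, 49.9], [-5.2, 32.9, 54.3]]
normal in deck axes [-0.01   0.034  0.999]
```

Request:
play_rows:
  motion:
    - [[-0.1,0,0.02],0,0.8]
    - [[-0.2,0,0.03],0,0.8]
    - [[-0.3,0,0.05],0,0.8]
    - [[-0.4,0,0.07],0,0.8]
    - [[-0.5,0,0.09],0,0.8]
    - [[-0.5,0,0.09],0,0.8]
    - [[-0.5,0,0.09],0,0.8]
    - [[-0.5,0,0.09],0,0.8]

```text
clock: 44.35
tool_pos: [452.3, 268.3, 79.8]
ee_rot: [-3.02, -0.284, -0.477]
ft_force: [12.6, -1.2, 16.1]
opening: 51.1
grasp_force: 61.2
```

```bash
python3 st.py; python3 tgt.py|head -1
```

```text
44.35 [-0.641  0.097 -0.057  2.158  0.218  0.599 -2.243] [452.3 268.3  79.8] tilt 18.3 tz [ 0.299  0.098 -0.949] tx [0.935 0.171 0.312] ty [ 0.193 -0.98  -0.041]
[12.6 -1.2 16.1] [-0.8  -3.31  0.1 ] 51.12060665010309 61.160499304533005
now X -6.2 y 1.8 h 2.6
```

It's against the stop: X held at -6.2 while the force along the slope rose. Releasing now.

Request:
play_rows:
  motion:
    - [[0.35,0,-0.06],0,0.8]
    - [[0.4,0,-0.07],0,0.6]
    - [[0.4,0,-0.07],0,0.4]
    - [[0.4,0,-0.07],0,0.2]
    - [[0.4,0,-0.07],0,0]
    - [[0.4,0,-0.07],0,0]
    - [[0.4,0,-0.07],0,0]
    - [[0.4,0,-0.07],0,0]

```text
clock: 45.15
tool_pos: [450.0, 266.7, 76.7]
ee_rot: [-3.028, -0.285, -0.46]
ft_force: [-0.2, -0.1, -0.1]
opening: 85.3
grasp_force: 0.0
```

Request:
play_rows:
  motion:
    - [[0,0,-1],0,0]
    - [[0,0,-3],0,0]
    - [[0,0,-5],0,0]
    - [[0,0,-7],0,0]
    - [[0,0,-10],0,0]
    - [[0,0,-13],0,0]
    - [[0,0,-15],0,0]
    - [[0,0,-15],0,0]

```text
clock: 45.95
tool_pos: [407.3, 253.8, 223.6]
ee_rot: [-3.024, -0.285, -0.467]
ft_force: [-0.1, -0.6, -0.2]
opening: 85.6
grasp_force: 0.0
```

```bash
python3 st.py; sed -i 's/np.linalg.norm(P-p,axis=2)<85/np.linalg.norm(P-(o+25*nz),axis=2)<85/' lid.py; python3 lid.py; python3 -c "
import cv2,numpy as np
a=cv2.imread('pics/p_scene.png');b=cv2.imread('pics/p_side.png')
cv2.imwrite('pics/pair2.png',np.hstack([a,b]))"
```

```text
45.95 [-0.649 -0.185 -0.082  2.088  0.134  0.955 -2.176] [407.3 253.8 223.6] tilt 17.9 tz [ 0.292  0.096 -0.952] tx [0.937 0.172 0.305] ty [ 0.193 -0.98  -0.04 ]
[-0.1 -0.6 -0.2] [-0.08  0.26  0.02] 85.62528729470023 0.0
scene 668 [201. 211.] [[-62.5, -25.5, 40.5], [-10.5, -3.9, 50.1], [42.6, 24.9, 55.3]]
normal in deck axes [ 0.003 -0.05   0.999]
side 521 [324. 281.] [[-59.3, -19.3, 39.6], [-6.6, 13.2, 49.3], [45.0, 33.7, 54.1]]
normal in deck axes [0.001 0.044 0.999]
```

View pics/pair2.png

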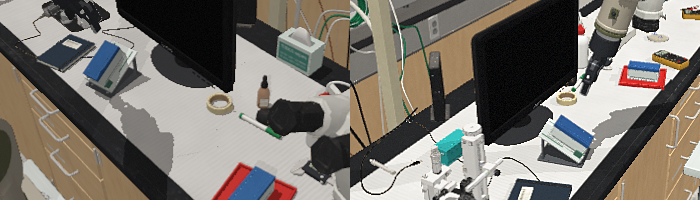

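The empty tin lies flat on the rack against the stop (left pane 108,65; right pane 570,135), and the heavy tin stands in the tray (250,185). The gripper is clear, so I'm handing in.

```bash
python3 -c "
from bench import r
print(r.finish_job())"
```

```text
the job is handed in; nothing more can be done
None
```

I handed the job in at about 46 s, with no verdict returned: the tin with the ball (about 5.5 N) stands lid up in the red tray, the empty one (about 2 N) lies flat on the rack against its lower stop, both were tipped twice by about 30 degrees, and the last pictures show both let go and nothing else moved.

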